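# Set up the glass viewing case for a client

## Task

Get the viewing case ready for a client. First raise its stiff lamp lid to 100 degrees (along the red line on the hinge disc), never throwing it right back, and leave it standing there; then lay every framed glass sample flat on the white deck side by side, and put every hand tool lying on the bench into the case's drawer. Finally push the drawer fully shut, with the lid still at its angle, and leave the bottle, the pot and the roll of foil where they are.

Things in the scene. Friction and masses are not known exactly. Their poses are not given: they have to be found in the camera images.
- lid (a joint): angle of the case's lamp lid, rad: 0 shut flat over the deck, grows as its front edge is raised and swung to the rear; 1.745 = 100 degrees, 2.4 = end stop. Stiff hinge (friction 0.7 N m, 3 to 7 N at the bar): the lid stays where it is left. Lid 170 mm deep, 250 wide, 12 thick, 0.5 kg, grey, blue panel outside. At 100 degrees it lies along the red line on the black disc at the hinge's +y end.
- lid_bar (a point): middle of the lid's round steel pull bar (10 mm thick, 124 mm free length, parallel to the hinge, 215 mm from it, 3 mm above its plane when shut). It stands 45 mm beyond the lid's free edge, 35 mm out from the case's front. Pinch it from above, fingers on its front and back; it turns between the fingers as the lid swings. Axes turn with the lid: y along the bar, -x away from the hinge.
- lid_hinge (a point): middle of the lid's hinge axis, at the case's rear edge, 90 mm above the bench (16 mm above the deck); its y axis is the hinge axis and turns with the lid
- deck (a point): centre of the case's white viewing deck (top face, 74 mm above the bench). Axes of the case: x from front to rear (hinge at x = +85 mm), y along its width (drawer on the -y side). Usable flat area 174 mm in x by 258 mm in y, inside a rim 8 mm high. The grey case is fixed to the bench, 190 mm deep, 270 mm wide.
- drawer (a joint): how far the drawer is pulled out of the case's -y side, m: 0 = shut, 0.155 = end stop. It slides along the case's y axis and needs 3 to 5 N to push. It starts almost fully out.
- drawer_floor (a point): centre of the drawer's inner floor (12 mm above the bench); moves with the drawer, axes parallel to the deck's. Inner space 160 mm in x by 159 in y (inner face of its front at y = -80 mm), walls 40 mm high, 5 mm thick. Pulled out, all but the last 15 to 25 mm of it (+y end) is clear of the case.
- drawer_front (a point): middle of the outer face of the drawer's wooden front (172 mm wide, reaching from 5 to 57 mm above the bench; this point is 32 mm above the bench); push it along +y of the case to shut the drawer; shut, it stands 2 mm proud of the case's side
- sample0: framed leaded-glass sample (blue panes in a dark lead frame), a flat block 70 mm (its x) by 50 mm (its y) by 20 mm (its z), 0.12 kg, origin at its centre, lying flat; grip it across the 50 mm. Both faces look alike. May be absent.
- sample1: framed leaded-glass sample (amber and red panes in a dark lead frame), a flat block 70 mm (its x) by 50 mm (its y) by 20 mm (its z), 0.12 kg, origin at its centre, lying flat; grip it across the 50 mm. Both faces look alike. May be absent.
- sample2: framed leaded-glass sample (green panes in a dark lead frame), a flat block 70 mm (its x) by 50 mm (its y) by 20 mm (its z), 0.12 kg, origin at its centre, lying flat; grip it across the 50 mm. Both faces look alike. May be absent.
- tool0: lead knife: brown wooden handle, broad steel blade. Handle 80 mm long (its x, centred on the origin), 20 mm wide (y), 24 mm high (z); blade or head runs on from the handle to x = +80 mm at mid height. 0.12 kg, origin at the handle's centre (12 mm above what it lies on). May be absent.
- tool1: stopping knife: red handle, narrow steel blade. Handle 80 mm long (its x, centred on the origin), 20 mm wide (y), 24 mm high (z); blade or head runs on from the handle to x = +80 mm at mid height. 0.12 kg, origin at the handle's centre (12 mm above what it lies on). May be absent.
- tool2: cement brush: yellow handle, dark stiff brush head 18 mm wide and 16 mm thick. Handle 80 mm long (its x, centred on the origin), 20 mm wide (y), 24 mm high (z); blade or head runs on from the handle to x = +80 mm at mid height. 0.12 kg, origin at the handle's centre (12 mm above what it lies on). May be absent.
- flux: bystander: amber flux bottle, 60 mm across, 130 mm tall, origin under its base
- brushpot: bystander: blue ceramic pot, 76 mm across, 90 mm tall, origin under its base
- tape: bystander: roll of copper foil, 90 mm across, 30 mm tall, origin under its base
There are look-alikes about, which are no part of the job. Several things have the shape of the tool1; the one meant has the colours described above.

How it is judged (in metres and radians):
On the way, in this order (a step that is already met when the one before it is completed fails the run):
1. the lid stands at 100 degrees (within 7 degrees), let go (value of joint lid between 1.625 and 1.865 rad and contact force between the fingers and lid below 0.3 N), for 0.3 s.
2. all samples lie flat on the deck and all tools are in the drawer (x of sample0 in the frame of deck between -0.07 and 0.07 m and y of sample0 in the frame of deck between -0.115 and 0.115 m and z of sample0 in the frame of deck between 0.004 and 0.016 m and angle between the z axis of each of sample0, sample1, sample2 and the z axis of deck, either way round below 0.12 rad and x of sample1 in the frame of deck between -0.07 and 0.07 m and y of sample1 in the frame of deck between -0.115 and 0.115 m and z of sample1 in the frame of deck between 0.004 and 0.016 m and x of sample2 in the frame of deck between -0.07 and 0.07 m and y of sample2 in the frame of deck between -0.115 and 0.115 m and z of sample2 in the frame of deck between 0.004 and 0.016 m and x of tool0 in the frame of drawer_floor between -0.08 and 0.08 m and y of tool0 in the frame of drawer_floor between -0.08 and 0.08 m and z of tool0 in the frame of drawer_floor between 0 and 0.042 m and x of tool1 in the frame of drawer_floor between -0.08 and 0.08 m and y of tool1 in the frame of drawer_floor between -0.08 and 0.08 m and z of tool1 in the frame of drawer_floor between 0 and 0.042 m and x of tool2 in the frame of drawer_floor between -0.08 and 0.08 m and y of tool2 in the frame of drawer_floor between -0.08 and 0.08 m and z of tool2 in the frame of drawer_floor between 0 and 0.042 m), for 0.2 s.
3. the drawer is shut (value of joint drawer below 0.008 m), for 0.2 s.
At the end, for the whole second after the job is handed in: Lid at 100 degrees, within 7. Every sample lies flat on the deck, unstacked, its centre within 70 mm (front to rear) and 115 mm (sideways) of the deck's centre. Every tool lies in the drawer, origin within 42 mm of its floor. Drawer shut to within 8 mm. All released and at rest (all of step 2 and value of joint lid between 1.625 and 1.865 rad and linear speed of each of sample0, sample1, sample2, tool0, tool1, tool2 below 0.03 m/s and value of joint drawer below 0.008 m); the robot touches nothing.
It fails at once if the lid is thrown back beyond 120 degrees (value of joint lid above 2.1 rad).
It fails at once if a bystander (bottle, pot, roll of foil) is moved more than 30 mm or knocked over (distance of any of flux, brushpot, tape from where it was at the start of the episode above 0.03 m or angle between any of flux, brushpot, tape's own z axis and vertical above 0.6 rad).
Of sample0, sample1, sample2 only 2 to 3 are there at a start; the rules pass over those that are not, and their reading is None.
Of tool0, tool1, tool2 only 2 to 3 are there at a start; the rules pass over those that are not, and their reading is None.
At some moment in a run one of sample0, sample1, sample2, tool0, tool1, tool2 may be knocked a few centimetres aside while the robot is not near it.
Once in a run the grip may slacken for a moment while it holds something.
It also fails if it takes over 210 s, if anything falls off the work surface, if the arm or the gripper's body presses on something with over 40 N, if the wrist force passes 120 N, or if a joint passes its speed limit or range.

## Robot

A 6-joint arm with a two-finger parallel gripper is mounted at the origin on the work surface. World frame = base frame: x ahead of the robot, y to its left, z up, the work surface at z = 0. Lengths are in mm, angles in rad, forces in N, time in s.
With the tool pointing down it reaches from about 350 to 875 mm from the base axis. Payload 4.2 kg.
Tool frame: the origin (TCP) lies midway between the tips of the shut fingers; the grasp point (between the pads) lies 19 mm behind it; z points along the fingers, y is the line along which they close (so a half turn about z gives the same grasp; the last joint's range is limited). The gripper opens to 85 mm and grips with 20 to 120 N. Pads are 22 mm wide; open, the fingers measure 114 mm over their backs; the gripper's body (76 mm by 85 mm) begins 54 mm behind the grasp point. The pads swing forward as they close: fully open they stand 13 mm farther back than shut.
Start: joints at [1.389, 0.385, 0.008, 0, -1.194, -0.259], TCP at [266.631, 565.25, 231.312] pointing down, gripper open.
Joint ranges: [-3.14, 3.14], [-1.21, 2.06], [-1.07, 1.41], [-3.16, 2.05], [-2.99, -0.16], [-3.1, 3.1]. Speed limits (rad/s): [2.79, 2.79, 3.14, 3.14, 3.14, 3.14].

## Interface

Orientations are given as a rotation vector (axis times angle).
In Python, from rig import env, grab_frame, boxes_of, regions_of, place_of gives the robot as it stands. The module is installed in compiled form; this text tells all that it offers.
- The arm moves only by the tool carry_out, never from a script. Its argument "commands" is a list of rows, each an object with "gripper": the gripper's target within -1 to 1 (fully open at 1, half-way at 0, shut at -1); "offset": the shift along the tool's x, y, z in mm, a list of three; "dr": the turn, a rotation vector about the tool's x, y, z in rad, a list of three. A call has exactly 5 rows; each row shifts and turns the commanded pose from where the row before left it, along the tool's axes as they then stand; what a row does not reach is not made up. A row lasts 1/8 s, in which the tool goes at most 62.5 mm and 10.7 degrees, less where a joint would pass 70% of its speed; a pose out of reach is approached as far as the arm can. A call is refused whole if a number of a shift passes 62.5 or a number of a turn 0.188, either way. A call with a gripper value outside its range is refused whole. The fingers move at their own pace and stop on an object; "newtons" is the grip in N (left out, the last holds). Time passes only in rows, so rows that do not move let the fingers close, or fill a call up. It gives the time, the measured TCP pose, the force and the opening at its end, in the units of the state.
- env.sense(): the state, without advancing time (a new reading comes with each control period).
- grab_frame(name): name is "scene" or "top" or "wrist"; returns a dict with "img" (420x560x3 uint8, blue, green, red), "range_z" (420x560 float32, mm along the optical axis (not along the pixel's ray), 0 where there is no reading), "intrinsics" (3x3 intrinsics, pixels), "eye" and "rotation" of the camera in the world. Camera axes: x right, y down, z forward; pixel columns grow to the right and rows downward; lengths in mm; the calibration is good to about 2 mm. A picture is of the moment at which its call begins.
- env.close_job(): hands the job in, once; it reports no verdict.
Trained networks look in a picture, given as the dict that the camera call returned (one of the last four; its "shot" number tells which), for a name from the list of things; names that differ only in an ending like _2 or _b are one class to them, and where a whole thing is asked for, a point or a joint stands for the part that bears it (a point fixed in the world has none). Each returns a list of dicts, best first, with "p" (0 to 1); they miss things now and then, are a little off and sometimes report something else, mostly with a low value. They report only what shows in the picture. A call takes as long as a camera call. They do not tell look-alikes from the thing itself.
- boxes_of(thing, picture): "point" ([column, row] in pixels, amid what is visible of it).
- regions_of(thing, picture): "pixels" (420x560 bool, what is visible of it) and "point" ([column, row] in pixels, amid what is visible of it).
- place_of(thing, picture): "point" ([column, row] in pixels: a listed point, or the origin of a listed thing).
The state is a dict: "clock": time; "joint_pos": joint angles; "dq": joint speeds; "tau": joint torques, N m; "ee_pos": TCP position; "tcp_rot": TCP orientation; "contact_force": force on the tool from outside, world axes, zero at the start; "torque": the same for the moment, N m; "gripper_width": finger opening in mm.
Only numpy, scipy, OpenCV 4.12 (cv2) and the standard library are available. Lean on these libraries where they do the work, as an engineer would, in place of code of your own. Each camera call takes 0.05 s, during which the arm holds its last target. There are 200 camera calls.

## Working session

There is one attempt and no reset: what is moved stays moved. The work goes in short steps, Python scripts to look and compute and a tool call to move; the robot and the scene stay as the last step left them, time stands still between calls to the robot, and variables do not carry over. Pictures are saved under pics/ and viewed, on a budget of 14 in all, crops included, one or two more only if the job needs it, and the job is handed in when it is done.

Besides the shell and the picture viewer there is one more tool, called after "Call:" as name([rows], argument=value, ...), one row to a line, values as JSON. carry_out: Moves the arm, as the interface text tells. Its arguments: {"type":"object","properties":{"commands":{"type":"array","items":{"type":"object","properties":{"gripper":{"type":"number"},"offset":{"type":"array","items":{"type":"number"}},"dr":{"type":"array","items":{"type":"number"}}}}},"newtons":{"type":"number"}},"required":["commands"]}

```bash
mkdir -p pics; cat > h.py <<'E'
import numpy as np, cv2
from rig import env, grab_frame, boxes_of, regions_of, place_of
from scipy.spatial.transform import Rotation as R
def world(f,px,z=None):
    """pixel -> world; by depth, or on plane height z"""
    K=np.array(f["intrinsics"]);Rm=np.array(f["rotation"]);e=np.array(f["eye"])
    d=Rm@np.linalg.solve(K,[px[0],px[1],1.])
    if z is None:
        c,r=int(round(px[0])),int(round(px[1])); return e+d*float(f["range_z"][r,c])
    return e+d*(z-e[2])/d[2]
def cloud(f):
    K=np.array(f["intrinsics"]);h,w=f["range_z"].shape
    u,v=np.meshgrid(np.arange(w),np.arange(h))
    p=np.stack([u,v,np.ones_like(u)],-1)@np.linalg.inv(K).T*f["range_z"][...,None]
    return p@np.array(f["rotation"]).T+np.array(f["eye"])
def pose_xy(f,mask,zmin=3):
    """min-area rect of the top of a mask's cloud: centre, size, yaw, top z"""
    c=cloud(f)[mask&(f["range_z"]>0)]; c=c[c[:,2]>zmin]
    zt=np.percentile(c[:,2],90)
    (x,y),(a,b),t=cv2.minAreaRect(c[:,:2].astype(np.float32))
    return np.round([x,y,a,b,t,zt],1)
def st():
    s=env.sense(); return s
E
cat > a.py <<'E'
from h import *
s=env.sense(); print({k:np.round(v,3).tolist() for k,v in s.items()})
for n in("top","scene"):
    f=grab_frame(n); cv2.imwrite(f"pics/{n}0.png",f["img"])
    print(n,np.round(f["eye"]),np.round(f["rotation"],2).tolist(),np.round(f["intrinsics"][0],1))
    for t in["lid_bar","lid_hinge","deck","drawer_floor","drawer_front","sample0","sample1","sample2","tool0","tool1","tool2","flux","brushpot","tape"]:
        for d in place_of(t,f)[:4]:
            print(t,round(d["p"],2),np.round(d["point"]),np.round(world(f,d["point"])))
E
python3 a.py
```

```text
{'clock': 0.0, 'joint_pos': [1.389, 0.386, 0.007, -0.001, -1.194, -0.259], 'dq': [-0.001, 0.001, -0.001, -0.0, -0.001, -0.002], 'tau': [0.0, -39.229, 18.84, 4.186, -0.005, -0.0], 'ee_pos': [266.384, 564.748, 230.205], 'tcp_rot': [3.063, -0.687, -0.001], 'contact_force': [0.003, 0.351, -0.304], 'torque': [0.044, 0.014, 0.027], 'gripper_width': 85.259}
top [ 348.    9. 1189.] [-2.11, 2.16, -0.17] [443.    0.  279.7]
lid_bar 0.68 [307. 247.] [ 211. -128. 1052.]
lid_hinge 0.6 [305. 162.] [-256. -595.  585.]
deck 0.68 [304. 194.] [ -59. -399.  781.]
drawer_floor 0.7 [377. 199.] [-482. -821.  358.]
drawer_front 0.66 [408. 204.] [-610. -950.  230.]
drawer_front 0.24 [304. 164.] [-232. -571.  609.]
sample0 0.81 [135. 198.] [ 890.  551. 1730.]
sample0 0.7 [201. 198.] [ 511.  172. 1352.]
sample0 0.7 [170. 195.] [ 677.  338. 1517.]
sample1 0.81 [135. 198.] [ 890.  551. 1730.]
sample1 0.7 [201. 198.] [ 511.  172. 1352.]
sample1 0.7 [170. 195.] [ 677.  338. 1517.]
sample2 0.81 [135. 198.] [ 890.  551. 1730.]
sample2 0.7 [201. 198.] [ 511.  172. 1352.]
sample2 0.7 [170. 195.] [ 677.  338. 1517.]
t
[... 1597 characters left out ...]
1211. 1465.]
sample2 0.42 [249. 213.] [2947. 1980. 2233.]
tool0 0.83 [383. 237.] [2409. 1441. 1694.]
tool0 0.8 [358. 225.] [2606. 1639. 1892.]
tool0 0.75 [415. 244.] [2253. 1285. 1539.]
tool0 0.75 [375. 202.] [2766. 1798. 2051.]
tool1 0.83 [383. 237.] [2409. 1441. 1694.]
tool1 0.8 [358. 225.] [2606. 1639. 1892.]
tool1 0.75 [415. 244.] [2253. 1285. 1539.]
tool1 0.75 [375. 202.] [2766. 1798. 2051.]
tool2 0.83 [383. 237.] [2409. 1441. 1694.]
tool2 0.8 [358. 225.] [2606. 1639. 1892.]
tool2 0.75 [415. 244.] [2253. 1285. 1539.]
tool2 0.75 [375. 202.] [2766. 1798. 2051.]
flux 0.72 [326. 323.] [2000. 1033. 1286.]
brushpot 0.79 [222. 275.] [2615. 1648. 1901.]
tape 0.78 [205. 180.] [3718. 2751. 3004.]
```

The camera rotation is a rotation vector, so I'll fix the helper.

```bash
sed -i 's/np.array(f\["rotation"\])/R.from_rotvec(f["rotation"]).as_matrix()/' h.py; sed -i 's/0.png/1.png/' a.py; sed -i 's/"sample1","sample2",//;s/"tool1","tool2",//;s/\[:4\]/[:6]/' a.py
cat >> a.py <<'E'
    if n=="top":
        for t in("sample0","tool0"):
            for d in regions_of(t,f)[:6]:
                m=d["pixels"]; print(t,round(d["p"],2),np.round(d["point"]),pose_xy(f,m,5),f["img"][m].mean(0).round())
E
python3 a.py|grep -v clock
```

```text
top [ 348.    9. 1189.] [-2.11, 2.16, -0.17] [443.    0.  279.7]
lid_bar 0.77 [305. 244.] [439. -52. 109.]
lid_hinge 0.81 [304. 160.] [659. -58.  84.]
deck 0.82 [304. 194.] [566. -54. 106.]
drawer_floor 0.84 [376. 198.] [ 568. -253.   13.]
drawer_front 0.68 [410. 202.] [ 548. -331.   56.]
sample0 0.95 [203. 200.] [573. 214.  18.]
sample0 0.81 [172. 197.] [583. 296.  21.]
sample0 0.63 [135. 197.] [585. 394.  25.]
tool0 0.92 [181. 263.] [405. 269.  21.]
tool0 0.86 [140. 254.] [432. 376.  22.]
tool0 0.72 [212. 316.] [268. 187.  21.]
tool0 0.7 [263. 280.] [356.  55.  23.]
tool0 0.58 [210. 258.] [416. 192.  23.]
flux 0.84 [190. 133.] [751. 242.  51.]
brushpot 0.84 [294. 135.] [755. -38.   3.]
brushpot 0.66 [136. 198.] [584. 395.  17.]
tape 0.67 [204. 199.] [576. 210.  17.]
tape 0.6 [418. 277.] [ 355. -355.   -3.]
sample0 0.82 [135. 198.] [585.4 396.3  70.4  50.2  81.2  22.8] [130.  74.  58.]
sample0 0.78 [200. 200.] [578.2 221.8  51.1  70.7   6.5  22.2] [ 67. 102. 133.]
sample0 0.61 [167. 196.] [587.9 307.3  51.1  71.3   5.2  22.5] [ 74. 108.  76.]
sample0 0.27 [305. 197.] [541.7 -54.9 25
[... 510 characters left out ...]
[273. 180.] [440. -52. 113.]
lid_hinge 0.8 [233. 224.] [635. -67.  77.]
deck 0.89 [247. 211.] [607. -39. 107.]
drawer_floor 0.8 [194. 210.] [ 545. -266.   11.]
drawer_front 0.76 [168. 198.] [ 583. -328.   55.]
sample0 0.85 [342. 261.] [582. 222.  17.]
sample0 0.75 [412. 286.] [595. 403.  18.]
sample0 0.56 [371. 274.] [600. 304.  19.]
tool0 0.8 [419. 243.] [427. 378.  24.]
tool0 0.73 [387. 234.] [418. 290.  19.]
tool0 0.7 [372. 201.] [277. 202.  26.]
tool0 0.67 [317. 206.] [370.  61.  19.]
tool0 0.58 [352. 227.] [435. 194.  23.]
flux 0.58 [327. 322.] [802. 274.  27.]
brushpot 0.57 [221. 275.] [773. -16.  25.]
brushpot 0.44 [236. 223.] [651. -48.  94.]
tape 0.98 [206. 179.] [ 397. -328.   29.]
```

View pics/top0.png

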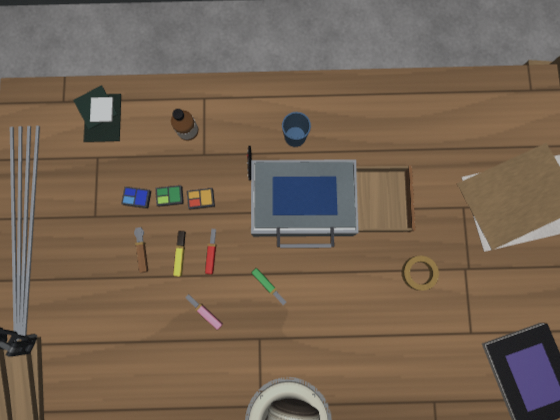

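View pics/scene0.png

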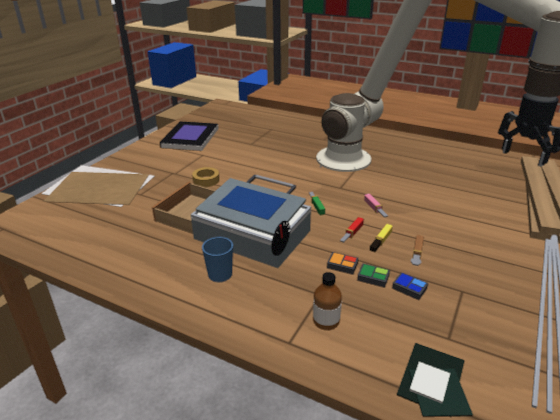

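Seen in the pictures, with top-view pixels:
- **Samples:** blue (135,197), green (168,196) and amber (200,198).
- **Tools:** brown knife (140,255), yellow brush (180,255) and red knife (210,255).
- **Look-alikes:** green (268,286) and pink (208,315).
- **Case:** centred near (304,197), lid shut, drawer out to the right.

Next I'll fit the case geometry.

```bash
cat > b.py <<'E'
from h import *
for n in("top","scene"):
    f=grab_frame(n); C=cloud(f); ok=f["range_z"]>0
    P=C.reshape(-1,3)
    # lid top plane
    m=(abs(P[:,1]+54)<100)&(P[:,0]>500)&(P[:,0]<630)&(P[:,2]>80)&(P[:,2]<140)
    A=np.c_[P[m][:,:2],np.ones(m.sum())]; k=np.linalg.lstsq(A,P[m][:,2],rcond=None)[0]
    print(n,"lid plane slope",k[:2].round(3),"z at 566,-54",round(k@[566,-54,1],1), "bench z",np.median(P[(abs(P[:,0]-450)<30)&(abs(P[:,1]-110)<15)][:,2]).round(1))
    m=(abs(P[:,1]+54)<55)&(P[:,0]>420)&(P[:,0]<458)&(P[:,2]>75)&(P[:,2]<140)
    q=P[m]; 
    if len(q): print(" bar n",len(q),"x",np.percentile(q[:,0],[5,50,95]).round(1),"z",np.percentile(q[:,2],[10,50,90]).round(1),"dx/dy",np.polyfit(q[:,1],q[:,0],1).round(3))
    m=(P[:,2]>85)&(P[:,2]<140)&(P[:,0]>420)&(P[:,0]<690)&(abs(P[:,1]+54)<150)
    print(" lid rect",cv2.minAreaRect(P[m&(P[:,0]>470)&(P[:,2]<125)][:,:2].astype(np.float32)))
    m=(P[:,2]>40)&(P[:,2]<65)&(P[:,0]>440)&(P[:,0]<690)&(P[:,1]>-360)&(P[:,1]<-200)
    print(" drawer top rect",cv2.minAreaRect(P[m][:,:2].astype(np.float32)))
    for t in("tape","flux","brushpot"):
        r=regions_of(t,f)[0]; print(t,r["p"],np.median(C[r["pixels"]],0).round())
E
python3 b.py
```

```text
top lid plane slope [-0.082  0.002] z at 566,-54 105.8 bench z -0.7
 bar n 189 x [431.5 435.9 440.9] z [109.4 112.4 115.1] dx/dy [1.20000e-02 4.36632e+02]
 lid rect ((575.9881591796875, -49.42512512207031), (276.581298828125, 214.33309936523438), 88.06073760986328)
 drawer top rect ((559.880126953125, -270.24298095703125), (141.2487335205078, 172.04029846191406), 89.24441528320312)
tape 0.92 [ 363. -356.   27.]
flux 0.97 [762. 252.  86.]
brushpot 0.79 [765. -40.  47.]
scene lid plane slope [-0.086  0.001] z at 566,-54 106.2 bench z -1.2
 bar n 117 x [432.5 437.2 441.6] z [107.4 111.2 114.6] dx/dy [2.2000e-02 4.3835e+02]
 lid rect ((579.616943359375, -43.729278564453125), (267.5960388183594, 217.3402862548828), 89.29734802246094)
 drawer top rect ((559.6865234375, -271.4462585449219), (179.0420379638672, 139.62625122070312), 0.092625692486763)
tape 0.72 [598. 400.  19.]
flux 0.68 [794. 268.  73.]
brushpot 0.84 [762. -31.  61.]
```

Call:
carry_out([
  {"offset": [0, 0, -30], "dr": [0, 0, 0.16], "gripper": -0.3},
  {"offset": [0, 0, 0], "dr": [0, 0, 0.16], "gripper": -0.3},
  {"offset": [0, 0, 0], "dr": [0, 0, 0.16], "gripper": -0.3},
  {"offset": [0, 0, 0], "dr": [0, 0, 0.16], "gripper": -0.3},
  {"offset": [0, 0, 0], "dr": [0, 0, 0.16], "gripper": -0.3},
], newtons=40)

```text
clock: 3.72
ee_pos: [266.7, 565.2, 261.3]
tcp_rot: [-2.551, 1.833, 0.0]
contact_force: [-0.0, 0.6, -0.2]
gripper_width: 29.8
```

Call:
carry_out([
  {"offset": [0, 0, 0], "dr": [0, 0, 0.165], "gripper": -0.3},
  {"offset": [0, 0, 0], "dr": [0, 0, 0.165], "gripper": -0.3},
  {"offset": [0, 0, 0], "dr": [0, 0, 0], "gripper": -0.3},
  {"offset": [50, 0, 0], "dr": [0, 0, 0], "gripper": -0.3},
  {"offset": [50, 0, 0], "dr": [0, 0, 0], "gripper": -0.3},
])

```text
clock: 4.35
ee_pos: [266.5, 464.3, 260.8]
tcp_rot: [2.225, -2.217, 0.001]
contact_force: [0.1, -0.3, 0.9]
gripper_width: 29.5
```

Two things follow from the fit:
- **Lid:** it starts about 0.084 rad open, with the bar at about (437, -52, 111).
- **Case:** its yaw is about -0.9°.

Now I'll go above the bar.

Call:
carry_out([
  {"offset": [20, -57, 0], "dr": [0, 0, 0], "gripper": -0.3},
  {"offset": [20, -57, 0], "dr": [0, 0, 0], "gripper": -0.3},
  {"offset": [20, -56, 0], "dr": [0, 0, 0], "gripper": -0.3},
  {"offset": [57, 0, 0], "dr": [0, 0, 0.015], "gripper": -0.3},
  {"offset": [57, 0, 0], "dr": [0, 0, 0], "gripper": -0.3},
])

```text
clock: 4.97
ee_pos: [436.4, 289.6, 260.3]
tcp_rot: [2.206, -2.234, 0.001]
contact_force: [-0.2, -0.2, 0.8]
gripper_width: 29.6
```

Call:
carry_out([
  {"offset": [57, 0, 0], "dr": [0, 0, 0], "gripper": -0.3},
  {"offset": [57, 0, 0], "dr": [0, 0, 0], "gripper": -0.3},
  {"offset": [57, 0, 0], "dr": [0, 0, 0], "gripper": -0.3},
  {"offset": [57, 0, 0], "dr": [0, 0, 0], "gripper": -0.3},
  {"offset": [57, 0, 0], "dr": [0, 0, 0], "gripper": -0.3},
])

```text
clock: 5.6
ee_pos: [431.2, 4.6, 261.8]
tcp_rot: [-2.208, 2.233, -0.001]
contact_force: [1.2, -0.3, -0.3]
gripper_width: 29.6
```

Call:
carry_out([
  {"offset": [50, 0, 30], "dr": [0, 0, 0], "gripper": -0.3},
  {"offset": [0, 0, 40], "dr": [0, 0, 0], "gripper": -0.3},
  {"offset": [0, 0, 0], "dr": [0, 0, 0], "gripper": -0.3},
  {"offset": [0, 0, 0], "dr": [0, 0, 0], "gripper": -0.3},
  {"offset": [0, 0, 0], "dr": [0, 0, 0], "gripper": -0.3},
])

```text
clock: 6.22
ee_pos: [432.0, -42.9, 193.0]
tcp_rot: [-2.205, 2.234, -0.003]
contact_force: [0.2, 0.2, 0.1]
gripper_width: 30.0
```

```bash
cat > c.py <<'E'
from h import *
s=env.sense(); print(np.round(s["ee_pos"],1),np.round(s["tcp_rot"],3))
f=grab_frame("wrist"); cv2.imwrite("pics/w1.png",f["img"]); print(np.round(f["eye"]),np.round(f["rotation"],2))
for d in place_of("lid_bar",f)[:2]: print(d["p"],d["point"],world(f,d["point"],111).round(1),world(f,d["point"]).round(1))
P=cloud(f)[f["range_z"]>0]
m=(abs(P[:,1]+54)<50)&(P[:,0]>415)&(P[:,0]<460)&(P[:,2]>95)&(P[:,2]<125)
q=P[m]
if len(q): print(len(q),np.percentile(q[:,0],[5,50,95]).round(1),np.percentile(q[:,2],[10,50,95]).round(1),np.polyfit(q[:,1],q[:,0],1).round(3))
E
python3 c.py
```

```text
[432.  -42.9 193. ] [-2.205  2.234 -0.003]
[ 430. -121.  335.] [0.02 3.1  0.48]
0.75 [272.5, 210.9] [434.5 -52.7 111. ] [434.4 -53.8 114.8]
1495 [431.5 435.9 440.4] [111.4 113.3 114.8] [2.00000e-02 4.37072e+02]
```

View pics/w1.png

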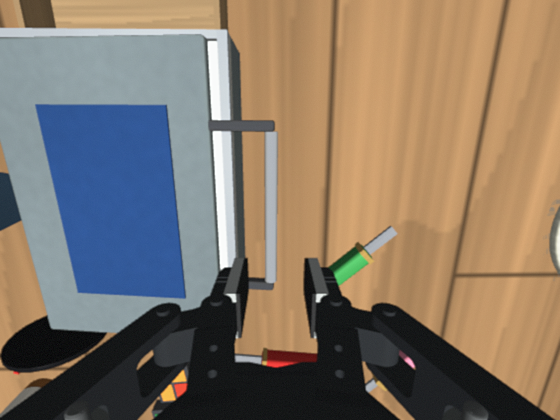

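The wrist view shows the bar at columns 265–277, between the fingers, with its middle at row 211. I'll shift slightly, descend and pinch it.

Call:
carry_out([
  {"offset": [10, -4, 0], "dr": [0, 0, 0], "gripper": -0.3},
  {"offset": [0, 0, 40], "dr": [0, 0, 0], "gripper": -0.3},
  {"offset": [0, 0, 35], "dr": [0, 0, 0], "gripper": -0.3},
  {"offset": [0, 0, 27], "dr": [0, 0, 0], "gripper": -0.3},
  {"offset": [0, 0, 0], "dr": [0, 0, 0], "gripper": -0.3},
])

```text
clock: 6.95
ee_pos: [433.5, -54.4, 87.9]
tcp_rot: [2.202, -2.235, -0.004]
contact_force: [-1.1, 0.5, -0.1]
gripper_width: 29.9
```

Call:
carry_out([
  {"offset": [0, 0, 0], "dr": [0, 0, 0], "gripper": -0.6},
  {"offset": [0, 0, 0], "dr": [0, 0, 0], "gripper": -1},
  {"offset": [0, 0, 0], "dr": [0, 0, 0], "gripper": -1},
  {"offset": [0, 0, 0], "dr": [0, 0, 0], "gripper": -1},
  {"offset": [0, 0, 0], "dr": [0, 0, 0], "gripper": -1},
])

```text
clock: 7.58
ee_pos: [436.2, -53.7, 90.2]
tcp_rot: [-2.203, 2.235, -0.004]
contact_force: [4.9, -2.3, 0.9]
gripper_width: 8.5
```

```bash
python3 - <<'E'
import numpy as np
# arc from 0.084 to 1.76; r=215,n=3; hinge x= 436+214-... rows of tool dy=-dX, dz=-dZ
th=np.linspace(0.084,1.76,21)
p=np.c_[-215*np.cos(th)+3*np.sin(th),215*np.sin(th)+3*np.cos(th)]
print(p[0],p[-1]); d=-np.diff(p,axis=0); print(d.round(1).tolist())
E
```

```text
[-213.99022215   21.02819115] [ 43.38298331 210.59894767]
[[-2.5, -17.8], [-4.0, -17.6], [-5.5, -17.2], [-6.9, -16.7], [-8.2, -16.0], [-9.6, -15.3], [-10.8, -14.4], [-12.0, -13.5], [-13.1, -12.4], [-14.0, -11.3], [-14.9, -10.1], [-15.7, -8.8], [-16.4, -7.4], [-17.0, -6.0], [-17.4, -4.6], [-17.7, -3.1], [-17.9, -1.6], [-18.0, -0.1], [-18.0, 1.4], [-17.8, 2.9]]
```

Call:
carry_out([
  {"offset": [0, -2.5, -17.8], "dr": [0, 0, 0], "gripper": -1},
  {"offset": [0, -4, -17.6], "dr": [0, 0, 0], "gripper": -1},
  {"offset": [0, -5.5, -17.2], "dr": [0, 0, 0], "gripper": -1},
  {"offset": [0, -6.9, -16.7], "dr": [0, 0, 0], "gripper": -1},
  {"offset": [0, -8.2, -16], "dr": [0, 0, 0], "gripper": -1},
])

```text
clock: 8.2
ee_pos: [460.1, -54.1, 173.0]
tcp_rot: [2.202, -2.237, -0.005]
contact_force: [5.8, -2.3, -10.3]
gripper_width: 8.5
```

Call:
carry_out([
  {"offset": [0, -9.6, -15.3], "dr": [0, 0, 0], "gripper": -1},
  {"offset": [0, -10.8, -14.4], "dr": [0, 0, 0], "gripper": -1},
  {"offset": [0, -12, -13.5], "dr": [0, 0, 0], "gripper": -1},
  {"offset": [0, -13.1, -12.4], "dr": [0, 0, 0], "gripper": -1},
  {"offset": [0, -14, -11.3], "dr": [0, 0, 0], "gripper": -1},
])

```text
clock: 8.82
ee_pos: [512.9, -55.3, 239.7]
tcp_rot: [2.192, -2.228, -0.023]
contact_force: [-15.1, 3.0, 9.5]
gripper_width: 8.3
```

```bash
sed -i 's/w1.png/w2.png/;/^for d in place_of/d' c.py; python3 - <<'E'
from h import *
s=env.sense(); print(np.round(s["ee_pos"],1),np.round(s["tcp_rot"],3),np.round(s["contact_force"],1),s["gripper_width"])
f=grab_frame("scene"); cv2.imwrite("pics/s2.png",f["img"])
d=place_of("lid_bar",f)[0]; print(d["p"],world(f,d["point"]).round())
E
```

```text
[512.9 -55.3 239.7] [ 2.192 -2.228 -0.023] [-15.1   3.    9.5] 8.334255492241866Traceback (most recent call last):
  File "<stdin>", line 4, in <module>
IndexError: list index out of range
```

Call:
carry_out([
  {"offset": [0, -13, -13], "dr": [0, 0, 0], "gripper": -1},
  {"offset": [0, -14.7, -9.5], "dr": [0, 0, 0], "gripper": -1},
  {"offset": [0, -15.9, -8], "dr": [0, 0, 0], "gripper": -1},
  {"offset": [0, -17, -6], "dr": [0, 0, 0], "gripper": -1},
  {"offset": [0, 0, 0], "dr": [0, 0, 0], "gripper": -1},
])

```text
clock: 9.55
ee_pos: [580.1, -56.6, 279.2]
tcp_rot: [2.202, -2.235, -0.004]
contact_force: [-3.3, -1.3, 7.9]
gripper_width: 8.3
```

```bash
cat > lid.py <<'E'
import sys
from h import *
s=env.sense(); e=s["ee_pos"]; print(np.round(e,1),np.round(s["tcp_rot"],3),np.round(s["contact_force"],1))
for hx in(648,651): print("angle from tcp",np.arctan2(e[2]+19-90,hx-e[0]).round(3), "r",np.hypot(e[2]+19-90,hx-e[0]).round(1))
for n in("scene","top"):
    f=grab_frame(n); cv2.imwrite(f"pics/{n}_{sys.argv[1]}.png",f["img"])
    r=regions_of("lid_bar",f)
    if r:
        P=cloud(f)[r[0]["pixels"]&(f["range_z"]>0)]; print(n,r[0]["p"],len(P),np.percentile(P,[5,50,95],axis=0).round().tolist())
        # RANSAC-free: blue panel / lid points between hinge and edge
        q=P[(abs(P[:,1]+54)<110)&(P[:,2]>110)]
        if len(q)>50:
            c=np.polyfit(q[:,2],q[:,0],1); print("  lid outer x(z) slope",c.round(3),"angle",np.degrees(np.pi/2+np.arctan(c[0])).round(1))
E
python3 lid.py a
```

```text
[580.1 -56.6 279.2] [ 2.202 -2.235 -0.004] [-3.3 -1.3  7.9]
angle from tcp 1.256 r 219.0
angle from tcp 1.243 r 220.0
scene 0.64 6018 [[586.0, -168.0, 100.0], [626.0, -46.0, 179.0], [653.0, 61.0, 252.0]]
  lid outer x(z) slope [-3.75000e-01  6.93591e+02] angle 69.5
top 0.89 791 [[577.0, -163.0, 141.0], [598.0, -18.0, 249.0], [642.0, 53.0, 297.0]]
  lid outer x(z) slope [-4.1500e-01  7.0195e+02] angle 67.4
```

Call:
carry_out([
  {"offset": [0, -14, -4], "dr": [0, 0, 0], "gripper": -1},
  {"offset": [0, -14, -3.5], "dr": [0, 0, 0], "gripper": -1},
  {"offset": [0, -14, -2.5], "dr": [0, 0, 0], "gripper": -1},
  {"offset": [0, -14, -1.5], "dr": [0, 0, 0], "gripper": -1},
  {"offset": [0, -14, 0], "dr": [0, 0, 0], "gripper": -1},
])

```text
clock: 10.38
ee_pos: [649.1, -57.9, 290.1]
tcp_rot: [2.2, -2.234, -0.006]
contact_force: [-4.2, -1.3, 6.1]
gripper_width: 8.3
```

Call:
carry_out([
  {"offset": [0, -10, 0], "dr": [0, 0, 0], "gripper": -1},
  {"offset": [0, 0, 0], "dr": [0, 0, 0], "gripper": -1},
  {"offset": [0, 0, 0], "dr": [0, 0, 0], "gripper": -1},
  {"offset": [0, 0, 0], "dr": [0, 0, 0], "gripper": -1},
  {"offset": [0, 0, 0], "dr": [0, 0, 0], "gripper": -1},
])

```text
clock: 11.0
ee_pos: [661.3, -58.0, 289.2]
tcp_rot: [2.203, -2.238, 0.0]
contact_force: [-0.1, -5.6, 2.0]
gripper_width: 8.5
```

```bash
python3 lid.py b
```

```text
[661.3 -58.  289.2] [ 2.203 -2.238  0.   ] [-0.1 -5.6  2. ]
angle from tcp 1.632 r 218.6
angle from tcp 1.618 r 218.5
scene 0.62 5371 [[655.0, -168.0, 96.0], [662.0, -43.0, 188.0], [666.0, 63.0, 273.0]]
  lid outer x(z) slope [1.80000e-02 6.58482e+02] angle 91.0
top 0.7 3032 [[645.0, -166.0, 111.0], [650.0, -47.0, 209.0], [663.0, 54.0, 307.0]]
  lid outer x(z) slope [7.50000e-02 6.35818e+02] angle 94.3
```

Call:
carry_out([
  {"offset": [0, -10, 0.5], "dr": [0, 0, 0], "gripper": -1},
  {"offset": [0, -10, 1], "dr": [0, 0, 0], "gripper": -1},
  {"offset": [0, -9, 2], "dr": [0, 0, 0], "gripper": -1},
  {"offset": [0, 0, 0], "dr": [0, 0, 0], "gripper": -1},
  {"offset": [0, 0, 0], "dr": [0, 0, 0], "gripper": -1},
])

```text
clock: 11.82
ee_pos: [690.8, -58.5, 285.6]
tcp_rot: [2.204, -2.239, 0.001]
contact_force: [1.3, -5.4, 1.3]
gripper_width: 8.1
```

```bash
python3 lid.py c
```

```text
[690.8 -58.5 285.6] [ 2.204e+00 -2.239e+00  1.000e-03] [ 1.3 -5.4  1.3]
angle from tcp 1.767 r 218.8
angle from tcp 1.754 r 218.3
scene 0.7 4761 [[658.0, -166.0, 99.0], [676.0, -42.0, 189.0], [689.0, 63.0, 275.0]]
  lid outer x(z) slope [1.5400e-01 6.4663e+02] angle 98.8
top 0.75 3906 [[649.0, -168.0, 106.0], [665.0, -58.0, 199.0], [687.0, 47.0, 300.0]]
  lid outer x(z) slope [1.93000e-01 6.27299e+02] angle 100.9
```

View pics/scene_c.png

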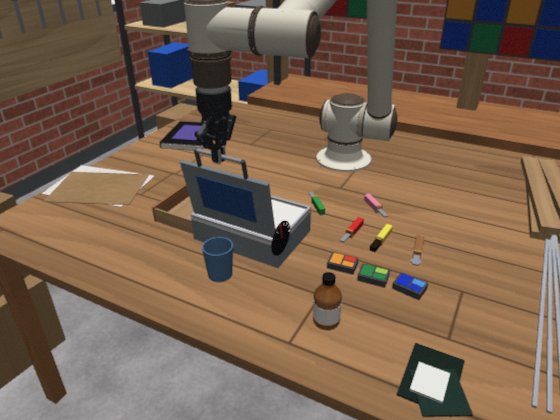

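The lid stands along the red line at about 100°, seen at the disc near (281,237). I'll let go, rise and head for the amber sample.

Call:
carry_out([
  {"offset": [0, 0, 0], "dr": [0, 0, 0], "gripper": -0.7},
  {"offset": [0, 0, 0], "dr": [0, 0, 0], "gripper": -0.4},
  {"offset": [0, 0, 0], "dr": [0, 0, 0], "gripper": -0.3},
  {"offset": [0, 0, -25], "dr": [0, 0, 0], "gripper": -0.3},
  {"offset": [0, 0, -30], "dr": [0, 0, 0], "gripper": -0.3},
])

```text
clock: 12.65
ee_pos: [690.6, -57.1, 340.8]
tcp_rot: [2.205, -2.237, -0.002]
contact_force: [0.7, 1.1, 0.4]
gripper_width: 30.0
```

Call:
carry_out([
  {"offset": [-50, 0, 0], "dr": [0, 0, 0], "gripper": 1},
  {"offset": [-56, 20, 0], "dr": [0, 0, 0], "gripper": 1},
  {"offset": [-56, 30, 0], "dr": [0, 0, 0], "gripper": 1},
  {"offset": [-56, 30, 0], "dr": [0, 0, 0], "gripper": 1},
  {"offset": [-56, 30, 40], "dr": [0, 0, 0], "gripper": 1},
])

```text
clock: 13.28
ee_pos: [590.8, 209.7, 310.6]
tcp_rot: [-2.201, 2.231, -0.003]
contact_force: [0.8, 0.9, -0.8]
gripper_width: 85.3
```

```bash
python3 lid.py d; cat > obj.py <<'E'
# measure objects: python3 obj.py camera [names]
import sys
from h import *
s=env.sense(); e=s["ee_pos"]; T=R.from_rotvec(s["tcp_rot"]).as_matrix()
print("tcp",np.round(e,1),"heading deg",np.degrees(np.arctan2(T[1,0],T[0,0])).round(2),"F",np.round(s["contact_force"],1),"w",round(s["gripper_width"],1),"t",s["clock"])
f=grab_frame(sys.argv[1]); cv2.imwrite(f"pics/{sys.argv[1]}_{int(s['clock']*100)}.png",f["img"])
for t in sys.argv[2:]:
    for d in regions_of(t,f)[:6]:
        m=d["pixels"]&(f["range_z"]>0); c=cloud(f)[m]
        if len(c)<40: continue
        zt=np.percentile(c[:,2],90); k=c[:,2]>zt-4
        hsv=cv2.cvtColor(f["img"][m][k][None],cv2.COLOR_BGR2HSV)[0]; sat=hsv[hsv[:,1]>120]
        q=c[k][:,:2].astype(np.float32)
        (x,y),(a,b),g=cv2.minAreaRect(q)
        if a<b: g-=90;a,b=b,a
        g=(g+90)%180-90
        print(t,round(d["p"],2),np.round(d["point"]),"ctr",np.round([x,y],1),"size",np.round([a,b],1),"long-axis deg",round(g,1),"ztop",zt.round(1),"hue",np.median(sat[:,0]) if len(sat) else None,"n",len(q))
E
python3 obj.py wrist sample0
```

```text
[590.8 209.7 310.6] [-2.201  2.231 -0.003] [ 0.8  0.9 -0.8]
angle from tcp 1.336 r 246.3
angle from tcp 1.324 r 247.0
scene 0.82 4762 [[659.0, -163.0, 102.0], [677.0, -43.0, 192.0], [690.0, 63.0, 293.0]]
  lid outer x(z) slope [1.53000e-01 6.46726e+02] angle 98.7
top 0.65 4294 [[649.0, -165.0, 107.0], [666.0, -55.0, 205.0], [688.0, 54.0, 303.0]]
  lid outer x(z) slope [2.11000e-01 6.24022e+02] angle 101.9
tcp [590.1 207.9 307.4] heading deg -90.71 F [ 0.6 -0.9 -0.1] w 85.4 t 13.475
sample0 0.74 [283. 186.] ctr [579.3 221.5] size [70.  49.9] long-axis deg -84.2 ztop 20.8 hue 23.0 n 1511
sample0 0.68 [278. 284.] ctr [586.9 395.2] size [69.  49.8] long-axis deg 80.8 ztop 20.9 hue 115.0 n 1063
sample0 0.63 [275. 237.] ctr [589.2 306.3] size [70.6 49.8] long-axis deg -85.0 ztop 20.9 hue 69.0 n 1285
sample0 0.18 [143. 219.] ctr [775.2 259. ] size [26.9 26.4] long-axis deg 35.2 ztop 128.8 hue 15.0 n 427
```

Call:
carry_out([
  {"offset": [-13.5, 11, 0], "dr": [0, 0, -0.113], "gripper": 1},
  {"offset": [0, 0, 60], "dr": [0, 0, 0], "gripper": 1},
  {"offset": [0, 0, 60], "dr": [0, 0, 0], "gripper": 1},
  {"offset": [0, 0, 60], "dr": [0, 0, 0], "gripper": 1},
  {"offset": [0, 0, 50], "dr": [0, 0, 0], "gripper": 1},
])

```text
clock: 14.2
ee_pos: [581.0, 219.0, 76.4]
tcp_rot: [-2.324, 2.112, -0.001]
contact_force: [0.7, 0.3, 0.6]
gripper_width: 85.6
```

Call:
carry_out([
  {"offset": [0, 0, 15], "dr": [0, 0, 0], "gripper": 1},
  {"offset": [0, 0, 0], "dr": [0, 0, 0], "gripper": 1},
  {"offset": [0, 0, 0], "dr": [0, 0, 0], "gripper": 1},
  {"offset": [0, 0, 0], "dr": [0, 0, 0], "gripper": 1},
  {"offset": [0, 0, 0], "dr": [0, 0, 0], "gripper": 1},
])

```text
clock: 14.82
ee_pos: [580.4, 220.8, 64.1]
tcp_rot: [-2.326, 2.108, -0.001]
contact_force: [0.6, 0.4, -0.4]
gripper_width: 85.6
```

Call:
carry_out([
  {"offset": [0, 0, 40], "dr": [0, 0, 0], "gripper": 1},
  {"offset": [0, 0, 21], "dr": [0, 0, 0], "gripper": 1},
  {"offset": [0, 0, 0], "dr": [0, 0, 0], "gripper": 0.5},
  {"offset": [0, 0, 0], "dr": [0, 0, 0], "gripper": -0.5},
  {"offset": [0, 0, 0], "dr": [0, 0, 0], "gripper": -0.5},
], newtons=50)

```text
clock: 15.45
ee_pos: [580.8, 221.1, 3.4]
tcp_rot: [-2.326, 2.108, -0.001]
contact_force: [-1.2, -0.5, -1.2]
gripper_width: 49.5
```

Call:
carry_out([
  {"offset": [0, 0, 0], "dr": [0, 0, 0], "gripper": -0.5},
  {"offset": [0, 0, -50], "dr": [0, 0, 0], "gripper": -0.5},
  {"offset": [0, 0, -55], "dr": [0, 0, 0], "gripper": -0.5},
  {"offset": [0, 0, -55], "dr": [0, 0, 0.117], "gripper": -0.5},
  {"offset": [0, 0, 0], "dr": [0, 0, 0], "gripper": -0.5},
])

```text
clock: 16.08
ee_pos: [582.5, 221.8, 167.8]
tcp_rot: [-2.192, 2.234, -0.005]
contact_force: [0.1, -0.9, -2.2]
gripper_width: 48.7
```

```bash
python3 - <<'E'
from h import *
f=grab_frame("top"); C=cloud(f); P=C[f["range_z"]>0]
print({t:[(round(d["p"],2),world(f,d["point"],z).round(1)) for d in place_of(t,f)[:1]] for t,z in(("deck",74),("drawer_floor",12),("drawer_front",32),("lid_hinge",90))})
g=P[(P[:,2]>68)&(P[:,2]<79)&(P[:,0]>440)&(P[:,0]<690)&(abs(P[:,1]+54)<150)]
print("deck n",len(g),np.percentile(g,[1,50,99],axis=0).round(1).tolist(), cv2.minAreaRect(g[:,:2].astype(np.float32)))
g=P[(P[:,2]>79)&(P[:,2]<90)&(P[:,0]>440)&(P[:,0]<640)&(abs(P[:,1]+54)<150)]
print("rim",np.percentile(g,[1,50,99],axis=0).round(1).tolist(), cv2.minAreaRect(g[:,:2].astype(np.float32)))
g=P[(P[:,2]>5)&(P[:,2]<18)&(P[:,0]>470)&(P[:,0]<660)&(P[:,1]<-195)&(P[:,1]>-340)]
print("floor",np.percentile(g,[1,50,99],axis=0).round(1).tolist())
g=P[(P[:,2]>40)&(P[:,2]<65)&(P[:,0]>470)&(P[:,0]<660)&(P[:,1]<-195)&(P[:,1]>-360)]
print("walls",np.percentile(g,[1,50,99],axis=0).round(1).tolist(),cv2.minAreaRect(g[:,:2].astype(np.float32)))
E
```

```text
{'deck': [(0.84, array([573., -61.,  74.]))], 'drawer_floor': [(0.94, array([ 568.8, -250.9,   12. ]))], 'drawer_front': [(0.85, array([ 554.3, -338.2,   32. ]))], 'lid_hinge': [(0.72, array([647.5, -61.9,  90. ]))]}
deck n 6769 [[476.9, -182.2, 68.7], [562.9, -52.8, 73.0], [650.9, 74.8, 78.4]] ((564.4434204101562, -54.174041748046875), (269.8329162597656, 190.2904815673828), 89.1499252319336)
rim [[467.5, -188.8, 79.0], [477.4, -82.3, 81.3], [635.6, 81.2, 86.9]] ((552.789794921875, -52.69856262207031), (273.4373779296875, 170.69908142089844), 89.83277893066406)
floor [[475.6, -332.7, 6.0], [560.7, -267.6, 10.9], [640.3, -202.3, 16.7]]
walls [[474.7, -340.3, 40.4], [568.6, -331.3, 51.8], [645.0, -198.6, 59.5]] ((559.9056396484375, -268.04443359375), (145.95651245117188, 170.8373260498047), 88.8335189819336)
```

Call:
carry_out([
  {"offset": [50, 20, 0], "dr": [0, 0, 0], "gripper": -0.5},
  {"offset": [50, 14, 0], "dr": [0, 0, 0], "gripper": -0.5},
  {"offset": [50, 0, 0], "dr": [0, 0, 0], "gripper": -0.5},
  {"offset": [50, 0, 0], "dr": [0, 0, 0], "gripper": -0.5},
  {"offset": [50, 0, 0], "dr": [0, 0, 0], "gripper": -0.5},
])

```text
clock: 16.95
ee_pos: [540.3, -30.6, 160.3]
tcp_rot: [2.199, -2.24, -0.002]
contact_force: [0.3, -0.5, -0.5]
gripper_width: 48.7
```

Call:
carry_out([
  {"offset": [53, 0, 0], "dr": [0, 0, 0], "gripper": -0.5},
  {"offset": [53, 0, 0], "dr": [0, 0, 0], "gripper": -0.5},
  {"offset": [0, 0, 30], "dr": [0, 0, 0], "gripper": -0.5},
  {"offset": [0, 0, 0], "dr": [0, 0, 0], "gripper": -0.5},
  {"offset": [0, 0, 0], "dr": [0, 0, 0], "gripper": -0.5},
])

```text
clock: 17.58
ee_pos: [539.5, -134.6, 131.7]
tcp_rot: [2.201, -2.24, -0.0]
contact_force: [-0.2, 0.7, -0.8]
gripper_width: 48.5
```

Call:
carry_out([
  {"offset": [0, 0, 30], "dr": [0, 0, 0], "gripper": -0.5},
  {"offset": [0, 0, 18], "dr": [0, 0, 0], "gripper": -0.5},
  {"offset": [0, 0, 6], "dr": [0, 0, 0], "gripper": -0.5},
  {"offset": [0, 0, 0], "dr": [0, 0, 0], "gripper": -0.5},
  {"offset": [0, 0, 0], "dr": [0, 0, 0], "gripper": 0.5},
])

```text
clock: 18.2
ee_pos: [540.3, -134.7, 79.0]
tcp_rot: [-2.2, 2.24, -0.003]
contact_force: [-0.7, -0.4, 0.3]
gripper_width: 63.6
```

Call:
carry_out([
  {"offset": [0, 0, 0], "dr": [0, 0, 0], "gripper": 0.7},
  {"offset": [0, 0, 0], "dr": [0, 0, 0], "gripper": 0.7},
  {"offset": [0, 0, -50], "dr": [0, 0, 0], "gripper": 0.7},
  {"offset": [-20, 0, -50], "dr": [0, 0, 0], "gripper": 1},
  {"offset": [-55, 0, 0], "dr": [0, 0, 0], "gripper": 1},
])

```text
clock: 18.82
ee_pos: [543.6, -60.4, 182.7]
tcp_rot: [-2.191, 2.24, -0.011]
contact_force: [1.2, -0.2, -1.1]
gripper_width: 85.1
```

Call:
carry_out([
  {"offset": [-57, 0, 0], "dr": [0, 0, 0], "gripper": 1},
  {"offset": [-57, -5, 0], "dr": [0, 0, 0], "gripper": 1},
  {"offset": [-57, -15, 0], "dr": [0, 0, 0], "gripper": 1},
  {"offset": [-57, -15, 0], "dr": [0, 0, 0], "gripper": 1},
  {"offset": [-57, -10, 0], "dr": [0, 0, 0], "gripper": 1},
])

```text
clock: 19.45
ee_pos: [591.4, 226.0, 178.0]
tcp_rot: [-2.2, 2.242, -0.0]
contact_force: [1.3, -0.9, 0.3]
gripper_width: 85.5
```

Call:
carry_out([
  {"offset": [-57, 0, -30], "dr": [0, 0, 0], "gripper": 1},
  {"offset": [-20, 0, 0], "dr": [0, 0, 0], "gripper": 1},
  {"offset": [0, 0, 0], "dr": [0, 0, 0], "gripper": 1},
  {"offset": [0, 0, 0], "dr": [0, 0, 0], "gripper": 1},
  {"offset": [0, 0, 0], "dr": [0, 0, 0], "gripper": 1},
])

```text
clock: 20.08
ee_pos: [592.3, 297.8, 206.5]
tcp_rot: [2.198, -2.243, -0.0]
contact_force: [-0.8, 0.2, 0.7]
gripper_width: 85.7
```

```bash
python3 obj.py wrist sample0 ; python3 obj.py top sample0 tool0
```

```text
tcp [592.3 297.8 206.5] heading deg -91.19 F [-0.8  0.2  0.7] w 85.7 t 20.075
sample0 0.77 [277. 197.] ctr [589.2 306.5] size [69.9 49.9] long-axis deg -85.2 ztop 20.7 hue 69.0 n 2448
sample0 0.68 [281. 264.] ctr [587.  395.9] size [70.2 49.9] long-axis deg 80.6 ztop 20.8 hue 115.0 n 1976
tcp [592.5 298.2 206.7] heading deg -91.17 F [-0.8  0.4  0.4] w 85.4 t 20.175
sample0 0.95 [336. 208.] ctr [ 538.8 -132.7] size [68.4 49.2] long-axis deg 88.3 ztop 95.9 hue 20.0 n 416
sample0 0.67 [173. 198.] ctr [587.4 306.2] size [69.3 49.1] long-axis deg -86.0 ztop 22.5 hue 69.0 n 324
sample0 0.57 [129. 205.] ctr [553.1 372.3] size [148.9  41.2] long-axis deg 55.2 ztop 23.6 hue 104.0 n 93
sample0 0.17 [140. 251.] ctr [424.5 375.6] size [77.  20.1] long-axis deg 10.4 ztop 25.0 hue 13.0 n 177
tool0 0.67 [140. 251.] ctr [424.1 375.9] size [77.5 20.5] long-axis deg 9.6 ztop 24.8 hue 13.0 n 190
tool0 0.65 [209. 314.] ctr [266.5 198.1] size [77.  19.1] long-axis deg 46.5 ztop 25.1 hue 19.0 n 173
tool0 0.62 [178. 256.] ctr [427.6 277.4] size [111.1  21. ] long-axis deg -4.7 ztop 25.0 hue 30.0 n 200
tool0 0.61 [211. 258.] ctr [416.1 194.3] size [76.2 19.4] long-axis deg -6.1 ztop 25.3 hue 1.0 n 150
tool0 0.52 [264. 283.] ctr [354.3  55.5] size [77.1 19.4] long-axis deg 42.0 ztop 24.8 hue 65.0 n 177
```

Amber lies flat on the deck. Green is next.

Call:
carry_out([
  {"offset": [-8.4, 3.4, 0], "dr": [0, 0, -0.105], "gripper": 1},
  {"offset": [0, 0, 60], "dr": [0, 0, 0], "gripper": 1},
  {"offset": [0, 0, 60], "dr": [0, 0, 0], "gripper": 1},
  {"offset": [0, 0, 25], "dr": [0, 0, 0], "gripper": 1},
  {"offset": [0, 0, 0], "dr": [0, 0, 0], "gripper": 1},
])

```text
clock: 20.95
ee_pos: [588.0, 306.8, 59.3]
tcp_rot: [2.311, -2.121, -0.001]
contact_force: [0.5, 0.3, -0.6]
gripper_width: 85.6
```

Call:
carry_out([
  {"offset": [0, 0, 40], "dr": [0, 0, 0], "gripper": 1},
  {"offset": [0, 0, 19], "dr": [0, 0, 0], "gripper": 1},
  {"offset": [0, 0, 0], "dr": [0, 0, 0], "gripper": 0.5},
  {"offset": [0, 0, 0], "dr": [0, 0, 0], "gripper": -0.5},
  {"offset": [0, 0, 0], "dr": [0, 0, 0], "gripper": -0.5},
])

```text
clock: 21.58
ee_pos: [590.4, 308.9, 5.0]
tcp_rot: [-2.313, 2.121, -0.001]
contact_force: [0.5, -0.3, 4.2]
gripper_width: 48.8
```

Call:
carry_out([
  {"offset": [0, 0, 0], "dr": [0, 0, 0], "gripper": -0.5},
  {"offset": [0, 0, -50], "dr": [0, 0, 0], "gripper": -0.5},
  {"offset": [0, 0, -55], "dr": [0, 0, 0], "gripper": -0.5},
  {"offset": [0, 0, -55], "dr": [0, 0, 0.1], "gripper": -0.5},
  {"offset": [0, 0, 0], "dr": [0, 0, 0], "gripper": -0.5},
])

```text
clock: 22.2
ee_pos: [591.5, 309.5, 169.0]
tcp_rot: [-2.198, 2.228, -0.003]
contact_force: [0.4, -0.5, -1.3]
gripper_width: 48.6
```

Call:
carry_out([
  {"offset": [52, 20, 0], "dr": [0, 0, 0], "gripper": -0.5},
  {"offset": [52, 20, 0], "dr": [0, 0, 0], "gripper": -0.5},
  {"offset": [52, 3.4, 0], "dr": [0, 0, 0], "gripper": -0.5},
  {"offset": [52, 0, 0], "dr": [0, 0, 0], "gripper": -0.5},
  {"offset": [52, 0, 0], "dr": [0, 0, 0], "gripper": -0.5},
])

```text
clock: 22.82
ee_pos: [540.8, 46.8, 161.7]
tcp_rot: [2.205, -2.235, -0.002]
contact_force: [-0.2, 0.5, -1.2]
gripper_width: 48.4
```

Call:
carry_out([
  {"offset": [52, 0, 0], "dr": [0, 0, 0], "gripper": -0.5},
  {"offset": [52, 0, 0], "dr": [0, 0, 0], "gripper": -0.5},
  {"offset": [0, 0, 30], "dr": [0, 0, 0], "gripper": -0.5},
  {"offset": [0, 0, 0], "dr": [0, 0, 0], "gripper": -0.5},
  {"offset": [0, 0, 0], "dr": [0, 0, 0], "gripper": -0.5},
])

```text
clock: 23.45
ee_pos: [540.8, -55.1, 132.9]
tcp_rot: [2.207, -2.235, 0.0]
contact_force: [0.1, 0.1, -0.5]
gripper_width: 48.4
```

Call:
carry_out([
  {"offset": [0, 0, 30], "dr": [0, 0, 0], "gripper": -0.5},
  {"offset": [0, 0, 18], "dr": [0, 0, 0], "gripper": -0.5},
  {"offset": [0, 0, 5.5], "dr": [0, 0, 0], "gripper": -0.5},
  {"offset": [0, 0, 0], "dr": [0, 0, 0], "gripper": -0.5},
  {"offset": [0, 0, 0], "dr": [0, 0, 0], "gripper": 0.5},
])

```text
clock: 24.08
ee_pos: [541.8, -55.1, 80.6]
tcp_rot: [-2.205, 2.235, -0.003]
contact_force: [-0.6, -0.3, 0.4]
gripper_width: 63.4
```

Call:
carry_out([
  {"offset": [0, 0, 0], "dr": [0, 0, 0], "gripper": 0.7},
  {"offset": [0, 0, 0], "dr": [0, 0, 0], "gripper": 0.7},
  {"offset": [0, 0, -50], "dr": [0, 0, 0], "gripper": 0.7},
  {"offset": [-20, 0, -50], "dr": [0, 0, 0], "gripper": 1},
  {"offset": [-55, 0, 0], "dr": [0, 0, 0], "gripper": 1},
])

```text
clock: 24.7
ee_pos: [544.6, 19.5, 184.4]
tcp_rot: [-2.196, 2.234, -0.009]
contact_force: [1.1, -0.1, -0.7]
gripper_width: 85.2
```

Call:
carry_out([
  {"offset": [-57, 0, 0], "dr": [0, 0, 0], "gripper": 1},
  {"offset": [-57, -10, 0], "dr": [0, 0, 0], "gripper": 1},
  {"offset": [-57, -10, 0], "dr": [0, 0, 0], "gripper": 1},
  {"offset": [-57, -10, 0], "dr": [0, 0, 0], "gripper": 1},
  {"offset": [-57, -10, 0], "dr": [0, 0, 0], "gripper": 1},
])

```text
clock: 25.32
ee_pos: [585.9, 305.8, 179.6]
tcp_rot: [-2.206, 2.236, -0.0]
contact_force: [1.3, 0.1, 0.4]
gripper_width: 85.2
```

Call:
carry_out([
  {"offset": [-57, 0, -30], "dr": [0, 0, -0.15], "gripper": 1},
  {"offset": [-24, 0, 0], "dr": [0, 0, -0.15], "gripper": 1},
  {"offset": [0, 0, 0], "dr": [0, 0, 0], "gripper": 1},
  {"offset": [0, 0, 0], "dr": [0, 0, 0], "gripper": 1},
  {"offset": [0, 0, 0], "dr": [0, 0, 0], "gripper": 1},
])

```text
clock: 25.95
ee_pos: [583.5, 381.7, 208.4]
tcp_rot: [2.513, -1.885, 0.0]
contact_force: [0.4, -0.3, 0.1]
gripper_width: 85.3
```

```bash
python3 obj.py wrist sample0
```

```text
tcp [583.5 381.7 208.4] heading deg -73.74 F [ 0.4 -0.3  0.1] w 85.3 t 25.95
sample0 0.93 [271. 199.] ctr [587.1 396. ] size [69.6 49.7] long-axis deg 80.5 ztop 20.7 hue 114.0 n 2407
```

Call:
carry_out([
  {"offset": [-12.7, -7.5, 0], "dr": [0, 0, 0], "gripper": 1},
  {"offset": [0, 0, 60], "dr": [0, 0, 0.15], "gripper": 1},
  {"offset": [0, 0, 60], "dr": [0, 0, 0.15], "gripper": 1},
  {"offset": [0, 0, 25], "dr": [0, 0, 0.15], "gripper": 1},
  {"offset": [0, 0, 0], "dr": [0, 0, 0], "gripper": 1},
])

```text
clock: 26.68
ee_pos: [586.0, 396.8, 60.4]
tcp_rot: [2.03, -2.39, 0.001]
contact_force: [-0.4, -0.5, -0.4]
gripper_width: 85.7
```

Call:
carry_out([
  {"offset": [0, 0, 40], "dr": [0, 0, 0], "gripper": 1},
  {"offset": [0, 0, 20], "dr": [0, 0, 0], "gripper": 1},
  {"offset": [0, 0, 0], "dr": [0, 0, 0], "gripper": 0.5},
  {"offset": [0, 0, 0], "dr": [0, 0, 0], "gripper": -0.5},
  {"offset": [0, 0, 0], "dr": [0, 0, 0], "gripper": -0.5},
])

```text
clock: 27.3
ee_pos: [588.0, 398.5, 5.7]
tcp_rot: [-2.03, 2.392, 0.0]
contact_force: [0.2, -0.3, 2.9]
gripper_width: 48.1
```

Call:
carry_out([
  {"offset": [0, 0, 0], "dr": [0, 0, 0], "gripper": -0.5},
  {"offset": [0, 0, -50], "dr": [0, 0, 0], "gripper": -0.5},
  {"offset": [0, 0, -55], "dr": [0, 0, 0], "gripper": -0.5},
  {"offset": [0, 0, -55], "dr": [0, 0, -0.15], "gripper": -0.5},
  {"offset": [0, 0, 0], "dr": [0, 0, 0], "gripper": -0.5},
])

```text
clock: 27.92
ee_pos: [589.1, 399.1, 170.2]
tcp_rot: [-2.198, 2.227, -0.001]
contact_force: [0.9, 0.4, -1.4]
gripper_width: 48.8
```

Call:
carry_out([
  {"offset": [53, 20, 0], "dr": [0, 0, 0], "gripper": -0.5},
  {"offset": [53, 20, 0], "dr": [0, 0, 0], "gripper": -0.5},
  {"offset": [53, 0, 0], "dr": [0, 0, 0], "gripper": -0.5},
  {"offset": [53, 0, 0], "dr": [0, 0, 0], "gripper": -0.5},
  {"offset": [53, 0, 0], "dr": [0, 0, 0], "gripper": -0.5},
])

```text
clock: 28.55
ee_pos: [541.9, 130.9, 162.3]
tcp_rot: [2.204, -2.236, -0.002]
contact_force: [0.9, -0.8, -1.8]
gripper_width: 48.9
```

Call:
carry_out([
  {"offset": [53, 0, 0], "dr": [0, 0, 0], "gripper": -0.5},
  {"offset": [54, 0, 0], "dr": [0, 0, 0], "gripper": -0.5},
  {"offset": [0, 0, 30], "dr": [0, 0, 0], "gripper": -0.5},
  {"offset": [0, 0, 0], "dr": [0, 0, 0], "gripper": -0.5},
  {"offset": [0, 0, 0], "dr": [0, 0, 0], "gripper": -0.5},
])

```text
clock: 29.18
ee_pos: [541.8, 26.3, 133.6]
tcp_rot: [2.206, -2.236, 0.0]
contact_force: [-0.2, -0.1, -1.2]
gripper_width: 48.4
```

Call:
carry_out([
  {"offset": [0, 0, 30], "dr": [0, 0, 0], "gripper": -0.5},
  {"offset": [0, 0, 18], "dr": [0, 0, 0], "gripper": -0.5},
  {"offset": [0, 0, 6], "dr": [0, 0, 0], "gripper": -0.5},
  {"offset": [0, 0, 0], "dr": [0, 0, 0], "gripper": -0.5},
  {"offset": [0, 0, 0], "dr": [0, 0, 0], "gripper": 0.5},
])

```text
clock: 29.8
ee_pos: [542.7, 26.5, 80.6]
tcp_rot: [-2.205, 2.234, -0.002]
contact_force: [-0.2, 0.5, -0.0]
gripper_width: 63.2
```

Call:
carry_out([
  {"offset": [0, 0, 0], "dr": [0, 0, 0], "gripper": 0.7},
  {"offset": [0, 0, 0], "dr": [0, 0, 0], "gripper": 0.7},
  {"offset": [0, 0, -50], "dr": [0, 0, 0], "gripper": 0.7},
  {"offset": [0, 0, -55], "dr": [0, 0, 0], "gripper": 0.2},
  {"offset": [0, 0, 0], "dr": [0, 0, 0.166], "gripper": 0.2},
])

```text
clock: 30.42
ee_pos: [544.7, 26.6, 189.8]
tcp_rot: [-2.002, 2.408, -0.008]
contact_force: [0.2, 0.7, -0.3]
gripper_width: 51.0
```

Call:
carry_out([
  {"offset": [0, 0, 0], "dr": [0, 0, 0.166], "gripper": 0.2},
  {"offset": [0, 0, 0], "dr": [0, 0, 0.166], "gripper": 0.2},
  {"offset": [0, 0, 0], "dr": [0, 0, 0.166], "gripper": 0.2},
  {"offset": [0, 0, 0], "dr": [0, 0, 0.166], "gripper": 0.2},
  {"offset": [0, 0, 0], "dr": [0, 0, 0.166], "gripper": 0.2},
])

```text
clock: 31.05
ee_pos: [541.6, 25.9, 184.5]
tcp_rot: [-0.861, 3.021, 0.0]
contact_force: [-0.2, 0.1, 0.1]
gripper_width: 51.2
```

Call:
carry_out([
  {"offset": [0, 0, 0], "dr": [0, 0, 0.166], "gripper": 0.2},
  {"offset": [0, 0, 0], "dr": [0, 0, 0.166], "gripper": 0.2},
  {"offset": [0, 0, 0], "dr": [0, 0, 0.166], "gripper": 0.2},
  {"offset": [0, 0, 0], "dr": [0, 0, 0.166], "gripper": 0.2},
  {"offset": [0, 0, 0], "dr": [0, 0, 0], "gripper": 0.2},
])

```text
clock: 31.68
ee_pos: [541.6, 25.9, 184.5]
tcp_rot: [0.159, 3.137, 0.0]
contact_force: [-0.1, -0.5, 0.1]
gripper_width: 51.1
```

Call:
carry_out([
  {"offset": [36, 38, 0], "dr": [0, 0, 0], "gripper": 0.2},
  {"offset": [36, 38, 0], "dr": [0, 0, 0], "gripper": 0.2},
  {"offset": [36, 38, 0], "dr": [0, 0, 0], "gripper": 0.2},
  {"offset": [35, 38, 0], "dr": [0, 0, 0], "gripper": 0.2},
  {"offset": [0, 0, 0], "dr": [0, 0, 0], "gripper": 0.2},
])

```text
clock: 32.3
ee_pos: [413.7, 194.0, 184.9]
tcp_rot: [0.149, 3.137, 0.001]
contact_force: [-0.5, -0.8, 0.2]
gripper_width: 51.2
```

```bash
python3 obj.py wrist tool0;python3 obj.py top sample0 tool0; python3 lid.py e|tail -4
```

```text
tcp [413.7 194.  184.9] heading deg 174.55 F [-0.5 -0.8  0.2] w 51.2 t 32.3
tool0 0.97 [276. 206.] ctr [415.4 194.9] size [78.5 19.5] long-axis deg -6.0 ztop 23.8 hue 1.0 n 1283
tool0 0.95 [346. 199.] ctr [430.6 276.6] size [117.1  20.4] long-axis deg -5.0 ztop 23.8 hue 30.0 n 1414
tool0 0.77 [440. 199.] ctr [424.7 375.6] size [79.6 21.4] long-axis deg 9.7 ztop 23.8 hue 14.0 n 1367
tool0 0.62 [270.  52.] ctr [267.  198.4] size [79.2 20.2] long-axis deg 47.3 ztop 24.0 hue 20.0 n 2016
tool0 0.57 [126. 143.] ctr [354.   55.6] size [79.1 20.9] long-axis deg 43.0 ztop 23.6 hue 65.0 n 1511
tcp [415.  192.2 184.7] heading deg 174.28 F [-0.4 -0.  -0.3] w 51.5 t 32.4
sample0 0.94 [338. 207.] ctr [ 538.8 -132.9] size [67.9 49.1] long-axis deg 88.5 ztop 96.2 hue 20.0 n 384
sample0 0.69 [272. 208.] ctr [540.5  25.5] size [68.  48.7] long-axis deg 88.7 ztop 96.0 hue 115.0 n 406
sample0 0.64 [305. 142.] ctr [685.6 -56.5] size [246.3  21.8] long-axis deg 89.3 ztop 258.2 hue None n 819
sample0 0.56 [306. 206.] ctr [540.6 -57.3] size [67.9 49.4] long-axis deg 88.5 ztop 96.1 hue 69.0 n 388
tool0 0.63 [265. 286.] ctr [352.7  54.8] size [76.9 17.9] long-axis deg 41.9 ztop 25.8 hue 19.0 n 128
tool0 0.59 [209. 249.] ctr [416.2 195.8] size [66.2 52.3] long-axis deg -38.8 ztop 25.0 hue 1.0 n 85
tool0 0.57 [206. 314.] ctr [266.5 198.3] size [76.8 18.1] long-axis deg 47.4 ztop 25.6 hue 19.0 n 160
tool0 0.46 [179. 274.] ctr [378.  234.8] size [109.6  12.9] long-axis deg 88.8 ztop 26.0 hue 29.0 n 22
tool0 0.18 [297. 123.] ctr [768.5 -41.1] size [73.1 39.3] long-axis deg 85.9 ztop 86.9 hue None n 46
scene 0.79 4755 [[659.0, -162.0, 102.0], [677.0, -42.0, 191.0], [689.0, 63.0, 291.0]]
  lid outer x(z) slope [1.52000e-01 6.46977e+02] angle 98.7
top 0.75 4238 [[649.0, -166.0, 109.0], [666.0, -56.0, 206.0], [688.0, 53.0, 303.0]]
  lid outer x(z) slope [2.11000e-01 6.23985e+02] angle 101.9
```

All three samples are flat on the deck. Next is the red knife.

Call:
carry_out([
  {"offset": [-0.8, 2, 60], "dr": [0, 0, 0], "gripper": 0.2},
  {"offset": [0, 0, 60], "dr": [0, 0, 0], "gripper": 0.2},
  {"offset": [0, 0, 40], "dr": [0, 0, 0], "gripper": 0.2},
  {"offset": [0, 0, 21.5], "dr": [0, 0, 0], "gripper": 0.2},
  {"offset": [0, 0, 0], "dr": [0, 0, 0], "gripper": 0.2},
])

```text
clock: 33.38
ee_pos: [415.5, 192.6, 1.4]
tcp_rot: [-0.163, -3.134, 0.005]
contact_force: [-0.2, -0.3, -0.1]
gripper_width: 51.1
```

Call:
carry_out([
  {"offset": [0, 0, 0], "dr": [0, 0, 0], "gripper": -0.9},
  {"offset": [0, 0, 0], "dr": [0, 0, 0], "gripper": -0.9},
  {"offset": [0, 0, 0], "dr": [0, 0, 0], "gripper": -0.9},
  {"offset": [0, 0, -50], "dr": [0, 0, 0], "gripper": -0.9},
  {"offset": [0, 0, -55], "dr": [0, 0, 0], "gripper": -0.9},
])

```text
clock: 34.0
ee_pos: [415.4, 193.2, 108.7]
tcp_rot: [-0.162, -3.136, 0.003]
contact_force: [1.6, 0.9, -1.1]
gripper_width: 18.4
```

Call:
carry_out([
  {"offset": [0, 0, -60], "dr": [0, 0, -0.166], "gripper": -0.9},
  {"offset": [0, 0, 0], "dr": [0, 0, -0.166], "gripper": -0.9},
  {"offset": [0, 0, 0], "dr": [0, 0, -0.166], "gripper": -0.9},
  {"offset": [0, 0, 0], "dr": [0, 0, -0.166], "gripper": -0.9},
  {"offset": [0, 0, 0], "dr": [0, 0, -0.166], "gripper": -0.9},
])

```text
clock: 34.62
ee_pos: [415.6, 193.5, 168.1]
tcp_rot: [1.124, -2.933, -0.001]
contact_force: [-0.4, -0.4, -0.5]
gripper_width: 18.7
```

Call:
carry_out([
  {"offset": [0, 0, 0], "dr": [0, 0, -0.166], "gripper": -0.9},
  {"offset": [0, 0, 0], "dr": [0, 0, -0.166], "gripper": -0.9},
  {"offset": [0, 0, 0], "dr": [0, 0, -0.166], "gripper": -0.9},
  {"offset": [0, 0, 0], "dr": [0, 0, -0.166], "gripper": -0.9},
  {"offset": [0, 0, 0], "dr": [0, 0, -0.166], "gripper": -0.9},
])

```text
clock: 35.25
ee_pos: [415.6, 193.5, 167.9]
tcp_rot: [2.212, -2.231, -0.001]
contact_force: [0.3, -0.2, -0.2]
gripper_width: 18.9
```

Call:
carry_out([
  {"offset": [58, -13, 0], "dr": [0, 0, 0], "gripper": -0.9},
  {"offset": [58, -13, 0], "dr": [0, 0, 0], "gripper": -0.9},
  {"offset": [58, -13, 0], "dr": [0, 0, 0], "gripper": -0.9},
  {"offset": [58, -13, 0], "dr": [0, 0, 0], "gripper": -0.9},
  {"offset": [58, -13, 0], "dr": [0, 0, 0], "gripper": -0.9},
])

```text
clock: 35.88
ee_pos: [476.8, -98.9, 168.2]
tcp_rot: [-2.205, 2.236, -0.0]
contact_force: [1.7, 1.1, -1.2]
gripper_width: 19.0
```

Call:
carry_out([
  {"offset": [58, -13, 0], "dr": [0, 0, 0], "gripper": -0.9},
  {"offset": [58, -13, 0], "dr": [0, 0, 0], "gripper": -0.9},
  {"offset": [57.6, -13.4, 0], "dr": [0, 0, 0], "gripper": -0.9},
  {"offset": [0, 0, 30], "dr": [0, 0, 0], "gripper": -0.9},
  {"offset": [0, 0, 30], "dr": [0, 0, 0], "gripper": -0.9},
])

```text
clock: 36.5
ee_pos: [513.4, -272.1, 107.1]
tcp_rot: [-2.203, 2.239, 0.0]
contact_force: [-0.7, -0.2, -1.4]
gripper_width: 18.9
```

Call:
carry_out([
  {"offset": [0, 0, 0], "dr": [0, 0, 0], "gripper": -0.9},
  {"offset": [0, 0, 0], "dr": [0, 0, 0], "gripper": -0.9},
  {"offset": [0, 0, 0], "dr": [0, 0, 0], "gripper": -0.9},
  {"offset": [0, 0, 0], "dr": [0, 0, 0], "gripper": -0.9},
  {"offset": [0, 0, 0], "dr": [0, 0, 0], "gripper": -0.9},
])

```text
clock: 37.12
ee_pos: [514.3, -271.1, 108.6]
tcp_rot: [-2.206, 2.236, -0.001]
contact_force: [0.3, -0.2, -0.3]
gripper_width: 19.2
```

```bash
python3 obj.py wrist tool0 | head -3; ls -t pics|head -1; python3 - <<'E'
from h import *
f=grab_frame("wrist"); P=cloud(f)[f["range_z"]>0]
g=P[(P[:,2]>45)&(P[:,2]<62)&(P[:,1]<-200)&(P[:,1]>-360)]
for nm,k in(("x-",g[:,0]<500),("x+",g[:,0]>620),("front",(g[:,1]<-315)&(abs(g[:,0]-560)<60))):
    q=g[k]
    if len(q): print(nm,len(q),np.percentile(q,[5,50,95],axis=0).round(1).tolist())
for t in("drawer_floor","drawer_front"):
    for d in place_of(t,f)[:1]: print(t,d["p"],world(f,d["point"],12 if "floor" in t else 32).round(1))
E
```

```text
tcp [ 514.3 -271.1  108.6] heading deg -90.79 F [ 0.3 -0.2 -0.3] w 19.2 t 37.125
tool0 0.96 [279. 277.] ctr [ 514.  -271.6] size [80.2 20.3] long-axis deg 88.9 ztop 128.1 hue 1.0 n 5775
wrist_3712.png
x- 1564 [[475.7, -338.6, 48.3], [479.4, -311.3, 51.7], [496.2, -247.3, 56.8]]
x+ 2577 [[626.2, -340.5, 45.9], [641.5, -291.5, 51.1], [645.5, -210.7, 56.5]]
front 2647 [[507.0, -341.8, 47.5], [559.3, -337.6, 55.9], [613.3, -333.3, 57.2]]
drawer_floor 0.71 [ 561.2 -252.9   12. ]
drawer_front 0.56 [ 559.2 -341.3   32. ]
```

Call:
carry_out([
  {"offset": [0, 0, 35], "dr": [0, 0, 0], "gripper": -0.9},
  {"offset": [0, 0, 35], "dr": [0, 0, 0], "gripper": -0.9},
  {"offset": [0, 0, 22], "dr": [0, 0, 0], "gripper": -0.9},
  {"offset": [0, 0, 0], "dr": [0, 0, 0], "gripper": -0.9},
  {"offset": [0, 0, 0], "dr": [0, 0, 0], "gripper": -0.35},
])

```text
clock: 38.0
ee_pos: [514.2, -271.3, 16.0]
tcp_rot: [-2.206, 2.237, -0.001]
contact_force: [-1.0, 0.0, 0.4]
gripper_width: 27.7
```

Call:
carry_out([
  {"offset": [0, 0, 0], "dr": [0, 0, 0], "gripper": -0.35},
  {"offset": [0, 0, -50], "dr": [0, 0, 0], "gripper": -0.35},
  {"offset": [0, 0, -50], "dr": [0, 0, 0], "gripper": -0.35},
  {"offset": [0, 0, -55], "dr": [0, 0, 0], "gripper": 0.2},
  {"offset": [0, 0, 0], "dr": [0, 0, 0], "gripper": 0.2},
])

```text
clock: 38.62
ee_pos: [517.0, -272.2, 176.8]
tcp_rot: [-2.203, 2.232, -0.017]
contact_force: [0.3, 0.3, 0.2]
gripper_width: 51.0
```

```bash
python3 obj.py wrist tool0 ; python3 obj.py top tool0; ls -t pics|head -2
```

```text
tcp [ 517.  -272.2  176.8] heading deg -90.75 F [0.3 0.3 0.2] w 51.0 t 38.625
tool0 0.92 [279. 208.] ctr [ 514.1 -271.9] size [78.7 19.8] long-axis deg 88.7 ztop 35.9 hue 1.0 n 1463
tool0 0.81 [407. 410.] ctr [ 411.3 -118.1] size [357.9  26.5] long-axis deg -63.3 ztop 23.3 hue 59.0 n 137
tcp [ 513.9 -271.   171.5] heading deg -90.82 F [ 0.2  0.  -0.7] w 51.3 t 38.725
tool0 0.79 [138. 252.] ctr [424.5 375.5] size [78.2 19.7] long-axis deg 9.3 ztop 25.0 hue 13.0 n 176
tool0 0.77 [180. 256.] ctr [431.1 276.4] size [118.4  19.9] long-axis deg -5.2 ztop 24.8 hue 30.0 n 202
tool0 0.64 [383. 220.] ctr [ 482.3 -213. ] size [198.9  37.8] long-axis deg -60.4 ztop 37.6 hue 1.0 n 126
tool0 0.63 [266. 286.] ctr [353.7  55.1] size [79.1 19.4] long-axis deg 41.6 ztop 25.0 hue 65.0 n 186
tool0 0.57 [206. 313.] ctr [265.8 198. ] size [78.7 19.2] long-axis deg 47.3 ztop 24.6 hue 19.0 n 196
top_3872.png
wrist_3862.png
```

Call:
carry_out([
  {"offset": [-55, 11, 0], "dr": [0, 0, 0], "gripper": 0.2},
  {"offset": [-55, 11, 0], "dr": [0, 0, 0], "gripper": 0.2},
  {"offset": [-55, 11, 0], "dr": [0, 0, 0], "gripper": 0.2},
  {"offset": [-55, 11, 0], "dr": [0, 0, 0], "gripper": 0.2},
  {"offset": [-55, 11, 0], "dr": [0, 0, 0], "gripper": 0.2},
])

```text
clock: 39.45
ee_pos: [461.6, 5.9, 169.6]
tcp_rot: [2.204, -2.235, -0.002]
contact_force: [0.1, 0.2, -0.0]
gripper_width: 51.3
```

Call:
carry_out([
  {"offset": [-55, 11, 0], "dr": [0, 0, 0], "gripper": 0.2},
  {"offset": [-55, 11, 0], "dr": [0, 0, 0], "gripper": 0.2},
  {"offset": [-55, 11, 0], "dr": [0, 0, 0], "gripper": 0.2},
  {"offset": [-55, 11, 0], "dr": [0, 0, 0], "gripper": 0.2},
  {"offset": [-52, 11, 0], "dr": [0, 0, 0], "gripper": 0.2},
])

```text
clock: 40.08
ee_pos: [410.5, 278.6, 169.5]
tcp_rot: [2.204, -2.234, 0.001]
contact_force: [1.1, -1.2, 0.3]
gripper_width: 51.1
```

Call:
carry_out([
  {"offset": [0, 0, 0], "dr": [0, 0, 0.165], "gripper": 0.2},
  {"offset": [0, 0, 0], "dr": [0, 0, 0.165], "gripper": 0.2},
  {"offset": [0, 0, 0], "dr": [0, 0, 0.165], "gripper": 0.2},
  {"offset": [0, 0, 0], "dr": [0, 0, 0.165], "gripper": 0.2},
  {"offset": [0, 0, 0], "dr": [0, 0, 0.165], "gripper": 0.2},
])

```text
clock: 40.7
ee_pos: [411.0, 276.6, 169.3]
tcp_rot: [1.115, -2.934, 0.003]
contact_force: [0.2, 0.7, 0.8]
gripper_width: 51.1
```

Call:
carry_out([
  {"offset": [0, 0, 0], "dr": [0, 0, 0.165], "gripper": 0.2},
  {"offset": [0, 0, 0], "dr": [0, 0, 0.165], "gripper": 0.2},
  {"offset": [0, 0, 0], "dr": [0, 0, 0.165], "gripper": 0.2},
  {"offset": [0, 0, 0], "dr": [0, 0, 0.165], "gripper": 0.2},
  {"offset": [0, 0, 0], "dr": [0, 0, 0.165], "gripper": 0.2},
])

```text
clock: 41.32
ee_pos: [411.1, 276.6, 169.2]
tcp_rot: [-0.155, -3.136, 0.005]
contact_force: [0.4, -0.3, -0.2]
gripper_width: 51.2
```

Call:
carry_out([
  {"offset": [0, 0, 0], "dr": [0, 0, 0], "gripper": 0.2},
  {"offset": [0, 0, 0], "dr": [0, 0, 0], "gripper": 0.2},
  {"offset": [0, 0, 0], "dr": [0, 0, 0], "gripper": 0.2},
  {"offset": [0, 0, 0], "dr": [0, 0, 0], "gripper": 0.2},
  {"offset": [0, 0, 0], "dr": [0, 0, 0], "gripper": 0.2},
])

```text
clock: 41.95
ee_pos: [411.7, 277.3, 171.0]
tcp_rot: [0.146, 3.138, 0.0]
contact_force: [-0.5, 0.2, -1.1]
gripper_width: 51.2
```

```bash
python3 obj.py wrist tool0; ls -t pics|head -1
```

```text
tcp [411.7 277.3 171. ] heading deg 174.68 F [-0.5  0.2 -1.1] w 51.2 t 41.95
tool0 0.85 [ 46. 157.] ctr [354.   55.8] size [79.6 21.4] long-axis deg 43.2 ztop 23.6 hue 65.0 n 1643
tool0 0.74 [272. 208.] ctr [430.9 276.9] size [117.1  20.1] long-axis deg -5.4 ztop 23.8 hue 30.0 n 1487
tool0 0.7 [367. 213.] ctr [424.3 375.8] size [79.1 19.6] long-axis deg 8.7 ztop 23.9 hue 14.0 n 1373
tool0 0.64 [182.  61.] ctr [266.8 199. ] size [79.1 19.9] long-axis deg 47.1 ztop 23.9 hue 20.0 n 2174
wrist_4195.png
```

Call:
carry_out([
  {"offset": [0.7, 1.5, 55], "dr": [0, 0, 0], "gripper": 0.2},
  {"offset": [0, 0, 55], "dr": [0, 0, 0], "gripper": 0.2},
  {"offset": [0, 0, 40], "dr": [0, 0, 0], "gripper": 0.2},
  {"offset": [0, 0, 17], "dr": [0, 0, 0], "gripper": 0.2},
  {"offset": [0, 0, 0], "dr": [0, 0, 0], "gripper": 0.2},
])

```text
clock: 42.68
ee_pos: [410.6, 278.2, 2.7]
tcp_rot: [-0.146, -3.136, 0.004]
contact_force: [0.8, 0.8, 0.4]
gripper_width: 51.5
```

Call:
carry_out([
  {"offset": [0, 0, 0], "dr": [0, 0, 0], "gripper": -0.9},
  {"offset": [0, 0, 0], "dr": [0, 0, 0], "gripper": -0.9},
  {"offset": [0, 0, 0], "dr": [0, 0, 0], "gripper": -0.9},
  {"offset": [0, 0, -50], "dr": [0, 0, 0], "gripper": -0.9},
  {"offset": [0, 0, -55], "dr": [0, 0, 0], "gripper": -0.9},
])

```text
clock: 43.3
ee_pos: [410.5, 278.1, 109.6]
tcp_rot: [-0.147, -3.137, 0.003]
contact_force: [1.3, 0.9, -0.7]
gripper_width: 18.8
```

Call:
carry_out([
  {"offset": [0, 0, -60], "dr": [0, 0, -0.165], "gripper": -0.9},
  {"offset": [0, 0, 0], "dr": [0, 0, -0.165], "gripper": -0.9},
  {"offset": [0, 0, 0], "dr": [0, 0, -0.165], "gripper": -0.9},
  {"offset": [0, 0, 0], "dr": [0, 0, -0.165], "gripper": -0.9},
  {"offset": [0, 0, 0], "dr": [0, 0, -0.165], "gripper": -0.9},
])

```text
clock: 43.92
ee_pos: [410.6, 278.5, 169.0]
tcp_rot: [1.131, -2.93, -0.001]
contact_force: [-0.3, -0.1, -1.2]
gripper_width: 19.2
```

Call:
carry_out([
  {"offset": [0, 0, 0], "dr": [0, 0, -0.165], "gripper": -0.9},
  {"offset": [0, 0, 0], "dr": [0, 0, -0.165], "gripper": -0.9},
  {"offset": [0, 0, 0], "dr": [0, 0, -0.165], "gripper": -0.9},
  {"offset": [0, 0, 0], "dr": [0, 0, -0.165], "gripper": -0.9},
  {"offset": [0, 0, 0], "dr": [0, 0, -0.165], "gripper": -0.9},
])

```text
clock: 44.55
ee_pos: [410.6, 278.4, 168.9]
tcp_rot: [2.211, -2.231, -0.001]
contact_force: [0.2, 0.5, -0.4]
gripper_width: 19.1
```

Call:
carry_out([
  {"offset": [55, -15.4, 0], "dr": [0, 0, 0], "gripper": -0.9},
  {"offset": [55, -15.4, 0], "dr": [0, 0, 0], "gripper": -0.9},
  {"offset": [55, -15.4, 0], "dr": [0, 0, 0], "gripper": -0.9},
  {"offset": [55, -15.4, 0], "dr": [0, 0, 0], "gripper": -0.9},
  {"offset": [55, -15.4, 0], "dr": [0, 0, 0], "gripper": -0.9},
])

```text
clock: 45.18
ee_pos: [484.1, 1.0, 169.2]
tcp_rot: [-2.206, 2.236, -0.0]
contact_force: [0.7, 1.1, -0.7]
gripper_width: 19.2
```

Call:
carry_out([
  {"offset": [55, -15.4, 0], "dr": [0, 0, 0], "gripper": -0.9},
  {"offset": [55, -15.4, 0], "dr": [0, 0, 0], "gripper": -0.9},
  {"offset": [55, -15.4, 0], "dr": [0, 0, 0], "gripper": -0.9},
  {"offset": [55, -15.4, 0], "dr": [0, 0, 0], "gripper": -0.9},
  {"offset": [54, -15.4, 0], "dr": [0, 0, 0], "gripper": -0.9},
])

```text
clock: 45.8
ee_pos: [557.3, -274.0, 168.9]
tcp_rot: [-2.205, 2.237, 0.001]
contact_force: [1.5, 0.8, -1.2]
gripper_width: 18.9
```

Call:
carry_out([
  {"offset": [0, 0, 40], "dr": [0, 0, 0], "gripper": -0.9},
  {"offset": [0, 0, 20], "dr": [0, 0, 0], "gripper": -0.9},
  {"offset": [0, 0, 0], "dr": [0, 0, 0], "gripper": -0.9},
  {"offset": [0, 0, 0], "dr": [0, 0, 0], "gripper": -0.9},
  {"offset": [0, 0, 0], "dr": [0, 0, 0], "gripper": -0.9},
])

```text
clock: 46.42
ee_pos: [558.2, -272.2, 110.5]
tcp_rot: [-2.205, 2.235, -0.004]
contact_force: [0.1, 0.4, -0.8]
gripper_width: 19.0
```

```bash
python3 obj.py wrist tool0
```

```text
tcp [ 558.2 -272.2  110.5] heading deg -90.77 F [ 0.1  0.4 -0.8] w 19.0 t 46.425
tool0 0.8 [271. 280.] ctr [ 558.2 -267.2] size [88.1 19.8] long-axis deg 88.7 ztop 129.0 hue 30.0 n 5652
tool0 0.68 [332. 224.] ctr [ 520.4 -271.7] size [79.7 32.9] long-axis deg 89.9 ztop 35.9 hue 1.0 n 2345
tool0 0.16 [250. 199.] ctr [ 560.6 -276. ] size [171.5 132.3] long-axis deg -0.7 ztop 54.7 hue 14.0 n 5328
```

Call:
carry_out([
  {"offset": [0, 0, 35], "dr": [0, 0, 0], "gripper": -0.9},
  {"offset": [0, 0, 35], "dr": [0, 0, 0], "gripper": -0.9},
  {"offset": [0, 0, 24], "dr": [0, 0, 0], "gripper": -0.9},
  {"offset": [0, 0, 0], "dr": [0, 0, 0], "gripper": -0.9},
  {"offset": [0, 0, 0], "dr": [0, 0, 0], "gripper": -0.35},
])

```text
clock: 47.15
ee_pos: [557.9, -272.3, 15.6]
tcp_rot: [-2.206, 2.236, -0.002]
contact_force: [-0.5, -0.2, -0.5]
gripper_width: 27.9
```

Call:
carry_out([
  {"offset": [0, 0, 0], "dr": [0, 0, 0], "gripper": -0.35},
  {"offset": [0, 0, -50], "dr": [0, 0, 0], "gripper": -0.35},
  {"offset": [0, 0, -50], "dr": [0, 0, 0], "gripper": -0.35},
  {"offset": [0, 0, -55], "dr": [0, 0, 0], "gripper": 0.2},
  {"offset": [0, 0, 0], "dr": [0, 0, 0], "gripper": 0.2},
])

```text
clock: 47.78
ee_pos: [560.4, -273.2, 176.2]
tcp_rot: [-2.203, 2.232, -0.017]
contact_force: [-0.5, -0.4, 0.2]
gripper_width: 51.3
```

```bash
python3 obj.py wrist tool0 ; python3 obj.py top tool0; ls -t pics|head -2
```

```text
tcp [ 560.4 -273.2  176.2] heading deg -90.75 F [-0.5 -0.4  0.2] w 51.3 t 47.775
tool0 0.94 [322. 209.] ctr [ 514.2 -272.6] size [78.5 20. ] long-axis deg 88.9 ztop 35.8 hue 1.0 n 1478
tool0 0.88 [281. 215.] ctr [ 556.9 -251.6] size [117.9  20. ] long-axis deg 88.2 ztop 35.8 hue 30.0 n 1562
tcp [ 557.3 -272.   170.6] heading deg -90.82 F [-1.   0.3 -0.6] w 51.1 t 47.875
tool0 0.7 [204. 311.] ctr [277.4 154. ] size [152.6  51.7] long-axis deg -86.7 ztop 25.2 hue 19.0 n 146
tool0 0.68 [264. 284.] ctr [352.9  54.5] size [77.  18.2] long-axis deg 43.9 ztop 25.3 hue 65.0 n 158
tool0 0.6 [384. 202.] ctr [ 522.5 -209.1] size [198.2  40.6] long-axis deg -62.8 ztop 37.2 hue 31.0 n 107
tool0 0.57 [137. 250.] ctr [423.9 375.7] size [79.2 20.7] long-axis deg 8.6 ztop 24.7 hue 13.0 n 186
tool0 0.57 [386. 218.] ctr [ 512.2 -276.7] size [63.7 16.5] long-axis deg 88.8 ztop 37.2 hue 1.0 n 122
top_4787.png
wrist_4777.png
```

Call:
carry_out([
  {"offset": [-54, 12, 0], "dr": [0, 0, 0], "gripper": 0.2},
  {"offset": [-54, 12, 0], "dr": [0, 0, 0], "gripper": 0.2},
  {"offset": [-54, 12, 0], "dr": [0, 0, 0], "gripper": 0.2},
  {"offset": [-54, 12, 0], "dr": [0, 0, 0], "gripper": 0.2},
  {"offset": [-54, 12, 0], "dr": [0, 0, 0], "gripper": 0.2},
])

```text
clock: 48.6
ee_pos: [499.9, -0.1, 168.4]
tcp_rot: [2.204, -2.235, -0.002]
contact_force: [1.0, 1.0, -0.8]
gripper_width: 51.4
```

Call:
carry_out([
  {"offset": [-54, 12, 0], "dr": [0, 0, 0], "gripper": 0.2},
  {"offset": [-54, 12, 0], "dr": [0, 0, 0], "gripper": 0.2},
  {"offset": [-54, 12, 0], "dr": [0, 0, 0], "gripper": 0.2},
  {"offset": [-54, 12, 0], "dr": [0, 0, 0], "gripper": 0.2},
  {"offset": [-54, 12, 0], "dr": [0, 0, 0], "gripper": 0.2},
])

```text
clock: 49.22
ee_pos: [443.7, 270.5, 168.4]
tcp_rot: [2.204, -2.234, 0.0]
contact_force: [0.7, 0.1, -0.2]
gripper_width: 51.6
```

Call:
carry_out([
  {"offset": [-54, 12, 0], "dr": [0, 0, 0], "gripper": 0.2},
  {"offset": [-52, 10, 0], "dr": [0, 0, 0], "gripper": 0.2},
  {"offset": [0, 0, 0], "dr": [0, 0, 0.156], "gripper": 0.2},
  {"offset": [0, 0, 0], "dr": [0, 0, 0.156], "gripper": 0.2},
  {"offset": [0, 0, 0], "dr": [0, 0, 0.156], "gripper": 0.2},
])

```text
clock: 49.85
ee_pos: [423.7, 375.2, 167.9]
tcp_rot: [1.619, -2.688, 0.003]
contact_force: [-1.0, -0.2, 0.2]
gripper_width: 51.2
```

Call:
carry_out([
  {"offset": [0, 0, 0], "dr": [0, 0, 0.156], "gripper": 0.2},
  {"offset": [0, 0, 0], "dr": [0, 0, 0.156], "gripper": 0.2},
  {"offset": [0, 0, 0], "dr": [0, 0, 0.156], "gripper": 0.2},
  {"offset": [0, 0, 0], "dr": [0, 0, 0.156], "gripper": 0.2},
  {"offset": [0, 0, 0], "dr": [0, 0, 0.156], "gripper": 0.2},
])

```text
clock: 50.48
ee_pos: [423.9, 374.9, 168.0]
tcp_rot: [0.475, -3.103, 0.004]
contact_force: [-1.1, 1.1, -0.4]
gripper_width: 51.3
```

Call:
carry_out([
  {"offset": [0, 0, 0], "dr": [0, 0, 0.156], "gripper": 0.2},
  {"offset": [0, 0, 0], "dr": [0, 0, 0], "gripper": 0.2},
  {"offset": [0, 0, 0], "dr": [0, 0, 0], "gripper": 0.2},
  {"offset": [0, 0, 0], "dr": [0, 0, 0], "gripper": 0.2},
  {"offset": [0, 0, 0], "dr": [0, 0, 0], "gripper": 0.2},
])

```text
clock: 51.1
ee_pos: [424.4, 375.6, 169.9]
tcp_rot: [0.241, -3.132, 0.0]
contact_force: [1.1, -0.4, -0.9]
gripper_width: 51.4
```

```bash
python3 obj.py wrist tool0; ls -t pics|head -1
```

```text
tcp [424.4 375.6 169.9] heading deg -171.21 F [ 1.1 -0.4 -0.9] w 51.4 t 51.1
tool0 0.72 [128.  29.] ctr [281.3 214.3] size [38.  20.8] long-axis deg 46.7 ztop 23.6 hue 20.0 n 983
tool0 0.68 [276. 211.] ctr [424.2 376.8] size [78.7 19.1] long-axis deg 8.3 ztop 23.8 hue 14.0 n 1366
wrist_5110.png
```

Call:
carry_out([
  {"offset": [0, 1, 55], "dr": [0, 0, 0], "gripper": 0.2},
  {"offset": [0, 0, 55], "dr": [0, 0, 0], "gripper": 0.2},
  {"offset": [0, 0, 40], "dr": [0, 0, 0], "gripper": 0.2},
  {"offset": [0, 0, 16], "dr": [0, 0, 0], "gripper": 0.2},
  {"offset": [0, 0, 0], "dr": [0, 0, 0], "gripper": 0.2},
])

```text
clock: 51.82
ee_pos: [424.4, 376.6, 3.6]
tcp_rot: [0.24, -3.132, 0.002]
contact_force: [-0.4, 0.1, 0.4]
gripper_width: 51.3
```

Call:
carry_out([
  {"offset": [0, 0, 0], "dr": [0, 0, 0], "gripper": -0.9},
  {"offset": [0, 0, 0], "dr": [0, 0, 0], "gripper": -0.9},
  {"offset": [0, 0, 0], "dr": [0, 0, 0], "gripper": -0.9},
  {"offset": [0, 0, -50], "dr": [0, 0, 0], "gripper": -0.9},
  {"offset": [0, 0, -55], "dr": [0, 0, 0], "gripper": -0.9},
])

```text
clock: 52.45
ee_pos: [423.7, 375.9, 109.5]
tcp_rot: [0.239, -3.131, 0.003]
contact_force: [-0.1, 0.8, -1.7]
gripper_width: 18.7
```

Call:
carry_out([
  {"offset": [0, 0, -60], "dr": [0, 0, -0.156], "gripper": -0.9},
  {"offset": [0, 0, 0], "dr": [0, 0, -0.156], "gripper": -0.9},
  {"offset": [0, 0, 0], "dr": [0, 0, -0.156], "gripper": -0.9},
  {"offset": [0, 0, 0], "dr": [0, 0, -0.156], "gripper": -0.9},
  {"offset": [0, 0, 0], "dr": [0, 0, -0.156], "gripper": -0.9},
])

```text
clock: 53.08
ee_pos: [423.9, 376.3, 169.0]
tcp_rot: [1.419, -2.802, -0.001]
contact_force: [-0.2, -0.2, -1.5]
gripper_width: 19.1
```

Call:
carry_out([
  {"offset": [0, 0, 0], "dr": [0, 0, -0.156], "gripper": -0.9},
  {"offset": [0, 0, 0], "dr": [0, 0, -0.156], "gripper": -0.9},
  {"offset": [0, 0, 0], "dr": [0, 0, -0.156], "gripper": -0.9},
  {"offset": [0, 0, 0], "dr": [0, 0, -0.156], "gripper": -0.9},
  {"offset": [0, 0, 0], "dr": [0, 0, 0], "gripper": -0.9},
])

```text
clock: 53.7
ee_pos: [424.0, 376.3, 168.9]
tcp_rot: [2.203, -2.239, -0.001]
contact_force: [-0.5, -0.2, -1.4]
gripper_width: 18.9
```

Call:
carry_out([
  {"offset": [54, -15.8, 0], "dr": [0, 0, 0], "gripper": -0.9},
  {"offset": [54, -15.8, 0], "dr": [0, 0, 0], "gripper": -0.9},
  {"offset": [54, -15.8, 0], "dr": [0, 0, 0], "gripper": -0.9},
  {"offset": [54, -15.8, 0], "dr": [0, 0, 0], "gripper": -0.9},
  {"offset": [54, -15.8, 0], "dr": [0, 0, 0], "gripper": -0.9},
])

```text
clock: 54.32
ee_pos: [499.6, 103.8, 169.2]
tcp_rot: [-2.202, 2.239, -0.0]
contact_force: [1.1, -0.2, -1.4]
gripper_width: 19.2
```

Call:
carry_out([
  {"offset": [54, -15.8, 0], "dr": [0, 0, 0], "gripper": -0.9},
  {"offset": [54, -15.8, 0], "dr": [0, 0, 0], "gripper": -0.9},
  {"offset": [54, -15.8, 0], "dr": [0, 0, 0], "gripper": -0.9},
  {"offset": [54, -15.8, 0], "dr": [0, 0, 0], "gripper": -0.9},
  {"offset": [54, -15.8, 0], "dr": [0, 0, 0], "gripper": -0.9},
])

```text
clock: 54.95
ee_pos: [574.9, -167.3, 169.1]
tcp_rot: [-2.202, 2.24, -0.0]
contact_force: [1.2, -0.4, -1.5]
gripper_width: 18.6
```

Call:
carry_out([
  {"offset": [54, -15.8, 0], "dr": [0, 0, 0], "gripper": -0.9},
  {"offset": [52, -15.4, 0], "dr": [0, 0, 0], "gripper": -0.9},
  {"offset": [0, 0, 40], "dr": [0, 0, 0], "gripper": -0.9},
  {"offset": [0, 0, 20], "dr": [0, 0, 0], "gripper": -0.9},
  {"offset": [0, 0, 0], "dr": [0, 0, 0], "gripper": -0.9},
])

```text
clock: 55.58
ee_pos: [602.9, -271.8, 106.6]
tcp_rot: [2.201, -2.238, -0.007]
contact_force: [0.1, 0.7, -1.4]
gripper_width: 18.7
```

```bash
python3 obj.py wrist tool0
```

```text
tcp [ 602.9 -271.8  106.6] heading deg -90.96 F [ 0.1  0.7 -1.4] w 18.7 t 55.575
tool0 0.8 [331. 227.] ctr [ 556.9 -258.1] size [105.5  20.8] long-axis deg 88.7 ztop 35.8 hue 30.0 n 2478
tool0 0.79 [385. 227.] ctr [ 516.2 -270.6] size [72.3 63.8] long-axis deg -54.8 ztop 35.8 hue 1.0 n 2427
tool0 0.77 [274. 278.] ctr [ 602.7 -272.1] size [80.  20.4] long-axis deg 88.7 ztop 124.5 hue 14.0 n 5651
```

Call:
carry_out([
  {"offset": [0, 0, 35], "dr": [0, 0, 0], "gripper": -0.9},
  {"offset": [0, 0, 35], "dr": [0, 0, 0], "gripper": -0.9},
  {"offset": [0, 0, 22], "dr": [0, 0, 0], "gripper": -0.9},
  {"offset": [0, 0, 0], "dr": [0, 0, 0], "gripper": -0.9},
  {"offset": [0, 0, 0], "dr": [0, 0, 0], "gripper": -0.35},
])

```text
clock: 56.3
ee_pos: [605.9, -272.0, 18.8]
tcp_rot: [-2.205, 2.235, -0.005]
contact_force: [0.3, 0.1, -0.7]
gripper_width: 27.6
```

Call:
carry_out([
  {"offset": [0, 0, 0], "dr": [0, 0, 0], "gripper": -0.35},
  {"offset": [0, 0, -50], "dr": [0, 0, 0], "gripper": -0.35},
  {"offset": [0, 0, -50], "dr": [0, 0, 0], "gripper": -0.35},
  {"offset": [30, 20, -20], "dr": [0, 0, 0], "gripper": -0.9},
  {"offset": [40, 20, 0], "dr": [0, 0, 0], "gripper": -1},
])

```text
clock: 56.92
ee_pos: [565.0, -341.9, 140.8]
tcp_rot: [-2.206, 2.232, -0.01]
contact_force: [-0.5, -0.2, -0.8]
gripper_width: 0.0
```

Call:
carry_out([
  {"offset": [40, 0, 0], "dr": [0, 0, 0], "gripper": -1},
  {"offset": [0, 0, 0], "dr": [0, 0, 0], "gripper": -1},
  {"offset": [0, 0, 0], "dr": [0, 0, 0], "gripper": -1},
  {"offset": [0, 0, 0], "dr": [0, 0, 0], "gripper": -1},
  {"offset": [0, 0, 0], "dr": [0, 0, 0], "gripper": -1},
])

```text
clock: 57.55
ee_pos: [563.3, -380.5, 137.1]
tcp_rot: [-2.207, 2.235, -0.0]
contact_force: [-0.4, 0.3, -0.7]
gripper_width: -0.2
```

```bash
python3 obj.py top tool0 sample0 drawer_front; python3 obj.py wrist tool0|tail -n +2; python3 lid.py f|tail -4; python3 - <<'E'
import cv2,glob,os
f=sorted(glob.glob("pics/top_[0-9]*.png"),key=os.path.getmtime)[-1]
i=cv2.imread(f); cv2.imwrite("pics/crop1.png",cv2.resize(i[80:320,100:460],None,fx=2,fy=2))
E
```

```text
tcp [ 563.3 -380.5  137.1] heading deg -90.73 F [-0.4  0.3 -0.7] w -0.2 t 57.55
tool0 0.75 [208. 312.] ctr [266.6 198.4] size [76.5 20. ] long-axis deg 47.0 ztop 25.3 hue 20.0 n 190
tool0 0.63 [363. 183.] ctr [ 607.7 -226.2] size [33.9 15.9] long-axis deg 70.1 ztop 35.9 hue 19.0 n 31
tool0 0.47 [363. 200.] ctr [ 520.7 -169.1] size [146.   27.8] long-axis deg -48.1 ztop 34.0 hue None n 60
sample0 0.78 [272. 205.] ctr [541.3  25.4] size [67.9 46.2] long-axis deg 89.0 ztop 96.4 hue 115.0 n 344
sample0 0.78 [303. 207.] ctr [539.7 -47.5] size [68.9 49.6] long-axis deg 85.4 ztop 95.9 hue 69.0 n 415
sample0 0.6 [331. 210.] ctr [ 532.2 -116.1] size [70.3 48.6] long-axis deg 87.2 ztop 95.8 hue 20.0 n 417
sample0 0.35 [305. 145.] ctr [682.9 -55.5] size [244.3  20.3] long-axis deg 89.0 ztop 256.8 hue None n 768
drawer_front 0.71 [185. 127.] ctr [773.9 260. ] size [28.3 25.4] long-axis deg 41.5 ztop 127.8 hue 13.5 n 96
drawer_front 0.69 [365. 181.] ctr [ 544.5 -187.6] size [231.7  61.6] long-axis deg -20.9 ztop 49.6 hue None n 73
tool0 0.87 [326. 292.] ctr [ 523.4 -339.7] size [109.9  24.1] long-axis deg -77.3 ztop 35.9 hue 1.0 n 507
tool0 0.6 [233. 290.] ctr [ 597.3 -340.2] size [111.4  20.4] long-axis deg 77.7 ztop 35.8 hue 14.0 n 427
tool0 0.5 [275. 349.] ctr [ 564.1 -302.9] size [175.6   8.1] long-axis deg -89.6 ztop 36.0 hue 28.0 n 132
scene 0.73 4788 [[659.0, -165.0, 100.0], [677.0, -43.0, 191.0], [690.0, 63.0, 290.0]]
  lid outer x(z) slope [1.53000e-01 6.46778e+02] angle 98.7
top 0.61 4251 [[649.0, -165.0, 108.0], [666.0, -55.0, 206.0], [689.0, 54.0, 303.0]]
  lid outer x(z) slope [2.10000e-01 6.24061e+02] angle 101.9
```

View pics/crop1.png

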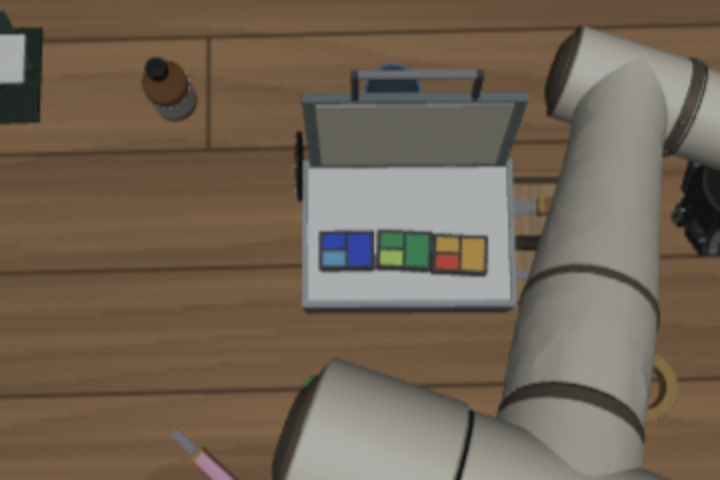

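The crop shows red, yellow and brown in the drawer. The amber sample has been knocked about 17 mm against the green one, but both are still flat and in bounds. Now I'll push the drawer.

Call:
carry_out([
  {"offset": [0, 3, 50], "dr": [0, 0, 0], "gripper": -1},
  {"offset": [0, 0, 40], "dr": [0, 0, 0], "gripper": -1},
  {"offset": [0, 0, 17], "dr": [0, 0, 0], "gripper": -1},
  {"offset": [-15, 0, 0], "dr": [0, 0, 0], "gripper": -1},
  {"offset": [0, 0, 0], "dr": [0, 0, 0], "gripper": -1},
])

```text
clock: 58.68
ee_pos: [561.5, -365.6, 31.9]
tcp_rot: [-2.207, 2.234, -0.004]
contact_force: [-0.1, -1.2, 0.1]
gripper_width: 0.2
```

Call:
carry_out([
  {"offset": [-8, 0, 0], "dr": [0, 0, 0], "gripper": -1},
  {"offset": [-8, 0, 0], "dr": [0, 0, 0], "gripper": -1},
  {"offset": [-10, 0, 0], "dr": [0, 0, 0], "gripper": -1},
  {"offset": [-12, 0, 0], "dr": [0, 0, 0], "gripper": -1},
  {"offset": [-12, 0, 0], "dr": [0, 0, 0], "gripper": -1},
])

```text
clock: 59.3
ee_pos: [561.3, -315.7, 30.3]
tcp_rot: [-2.206, 2.236, -0.002]
contact_force: [0.7, -3.7, 2.1]
gripper_width: -0.0
```

Call:
carry_out([
  {"offset": [-12, 0, 0], "dr": [0, 0, 0], "gripper": -1},
  {"offset": [-12, 0, 0], "dr": [0, 0, 0], "gripper": -1},
  {"offset": [-12, 0, 0], "dr": [0, 0, 0], "gripper": -1},
  {"offset": [-12, 0, 0], "dr": [0, 0, 0], "gripper": -1},
  {"offset": [-12, 0, 0], "dr": [0, 0, 0], "gripper": -1},
])

```text
clock: 59.92
ee_pos: [561.7, -255.5, 29.8]
tcp_rot: [-2.206, 2.237, -0.0]
contact_force: [1.3, -3.5, 0.7]
gripper_width: 0.2
```

Call:
carry_out([
  {"offset": [-10, 0, 0], "dr": [0, 0, 0], "gripper": -1},
  {"offset": [-8, 0, 0], "dr": [0, 0, 0], "gripper": -1},
  {"offset": [-8, 0, 0], "dr": [0, 0, 0], "gripper": -1},
  {"offset": [-6, 0, 0], "dr": [0, 0, 0], "gripper": -1},
  {"offset": [-6, 0, 0], "dr": [0, 0, 0], "gripper": -1},
])

```text
clock: 60.55
ee_pos: [562.1, -218.0, 29.8]
tcp_rot: [2.205, -2.237, -0.0]
contact_force: [2.8, -2.3, -0.2]
gripper_width: 0.1
```

```bash
python3 obj.py top sample0; python3 obj.py scene tool0 drawer_front; ls -t pics|head -1
```

```text
tcp [ 562.1 -218.    29.8] heading deg -90.81 F [ 2.8 -2.3 -0.2] w 0.1 t 60.55
sample0 0.76 [266. 208.] ctr [540.5  25.6] size [68.  48.6] long-axis deg 88.5 ztop 96.2 hue 115.0 n 378
sample0 0.42 [360. 217.] ctr [ 522.6 -201. ] size [92.  10.1] long-axis deg -4.5 ztop 57.8 hue 13.0 n 83
sample0 0.2 [298. 136.] ctr [651.3 -59. ] size [138.6  97.1] long-axis deg -85.9 ztop 301.0 hue None n 324
tcp [ 561.2 -217.4   29.5] heading deg -90.79 F [ 0.2 -0.2 -0.1] w 0.2 t 60.65
tool0 0.49 [376. 204.] ctr [267.8 201.5] size [73.6 21.1] long-axis deg 45.9 ztop 24.0 hue 17.0 n 88
tool0 0.49 [318. 205.] ctr [358.3  58.8] size [87.4 17.8] long-axis deg 42.9 ztop 24.3 hue 65.0 n 75
scene_6065.png
```

Call:
carry_out([
  {"offset": [-4, 0, 0], "dr": [0, 0, 0], "gripper": -1},
  {"offset": [-4, 0, 0], "dr": [0, 0, 0], "gripper": -1},
  {"offset": [-3, 0, 0], "dr": [0, 0, 0], "gripper": -1},
  {"offset": [-2, 0, 0], "dr": [0, 0, 0], "gripper": -1},
  {"offset": [-1, 0, 0], "dr": [0, 0, 0], "gripper": -1},
])

```text
clock: 61.42
ee_pos: [562.0, -204.2, 29.8]
tcp_rot: [2.206, -2.236, -0.001]
contact_force: [-1.7, -3.4, -1.6]
gripper_width: 0.1
```

Call:
carry_out([
  {"offset": [-1, 0, 0], "dr": [0, 0, 0], "gripper": -1},
  {"offset": [-1, 0, 0], "dr": [0, 0, 0], "gripper": -1},
  {"offset": [-1, 0, 0], "dr": [0, 0, 0], "gripper": -1},
  {"offset": [0, 0, 0], "dr": [0, 0, 0], "gripper": -1},
  {"offset": [0, 0, 0], "dr": [0, 0, 0], "gripper": -1},
])

```text
clock: 62.05
ee_pos: [562.2, -203.3, 29.9]
tcp_rot: [2.203, -2.238, 0.002]
contact_force: [-1.6, -11.0, -2.3]
gripper_width: 0.1
```

Call:
carry_out([
  {"offset": [-1.5, 0, 0], "dr": [0, 0, 0], "gripper": -1},
  {"offset": [-1.5, 0, 0], "dr": [0, 0, 0], "gripper": -1},
  {"offset": [0, 0, 0], "dr": [0, 0, 0], "gripper": -1},
  {"offset": [20, 0, 0], "dr": [0, 0, 0], "gripper": -1},
  {"offset": [40, 0, 0], "dr": [0, 0, 0], "gripper": -1},
])

```text
clock: 62.68
ee_pos: [562.9, -258.1, 30.5]
tcp_rot: [-2.207, 2.233, -0.002]
contact_force: [0.5, 0.6, 0.5]
gripper_width: -0.0
```

Call:
carry_out([
  {"offset": [40, 0, 0], "dr": [0, 0, 0], "gripper": -1},
  {"offset": [50, 0, -40], "dr": [0, 0, 0], "gripper": -1},
  {"offset": [30, -20, -50], "dr": [0, 0, 0], "gripper": -1},
  {"offset": [0, 0, -40], "dr": [0, 0, 0], "gripper": -1},
  {"offset": [0, 0, 0], "dr": [0, 0, 0], "gripper": -1},
])

```text
clock: 63.3
ee_pos: [582.8, -378.8, 164.1]
tcp_rot: [-2.203, 2.233, -0.015]
contact_force: [-0.2, 0.1, 0.3]
gripper_width: 0.1
```

```bash
python3 obj.py top sample0; python3 lid.py g|tail -4; python3 - <<'E'
from h import *
for n in("top","scene"):
    f=grab_frame(n); P=cloud(f)[f["range_z"]>0]
    g=P[(P[:,2]>30)&(P[:,2]<62)&(P[:,0]>470)&(P[:,0]<650)&(P[:,1]<-180)&(P[:,1]>-345)]
    if len(g): print(n,len(g),"drawer front y",np.percentile(g[:,1],[2,10,50,90]).round(1))
    for t in("flux","brushpot","tape"):
        for r in regions_of(t,f)[:1]: print(t,round(r["p"],2),np.median(cloud(f)[r["pixels"]],0).round())
i=cv2.imread("pics/scene_g.png")[120:360,100:460]; j=cv2.imread("pics/top_g.png")[90:330,100:460]
cv2.imwrite("pics/fin.png",cv2.resize(np.vstack([i,j]),None,fx=1.25,fy=1.25))
E
```

```text
tcp [ 582.8 -378.8  164.1] heading deg -90.79 F [-0.2  0.1  0.3] w 0.1 t 63.3
sample0 0.96 [331. 209.] ctr [ 532.3 -116. ] size [70.6 50.2] long-axis deg 86.1 ztop 95.9 hue 20.0 n 420
sample0 0.79 [301. 206.] ctr [540.  -47.6] size [69.3 49.8] long-axis deg 85.1 ztop 96.0 hue 69.0 n 401
sample0 0.72 [270. 205.] ctr [540.4  25.5] size [67.9 48.7] long-axis deg 88.6 ztop 96.2 hue 115.0 n 387
scene 0.66 4786 [[658.0, -164.0, 98.0], [676.0, -44.0, 189.0], [689.0, 64.0, 286.0]]
  lid outer x(z) slope [1.55000e-01 6.46464e+02] angle 98.8
top 0.98 4325 [[649.0, -167.0, 106.0], [666.0, -56.0, 205.0], [689.0, 54.0, 303.0]]
  lid outer x(z) slope [2.11000e-01 6.23967e+02] angle 101.9
flux 0.85 [760. 251.  87.]
brushpot 0.64 [774. -41.  51.]
tape 0.52 [ 361. -382.   28.]
flux 0.77 [793. 268.  71.]
brushpot 0.59 [762. -31.  62.]
```

View pics/fin.png

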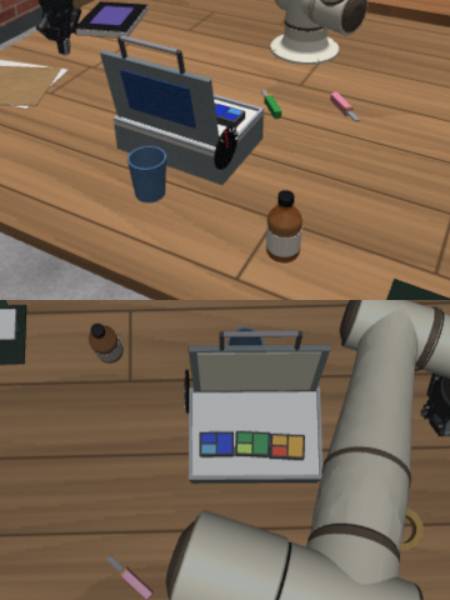

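```bash
python3 - <<'E'
from h import *
f=grab_frame("wrist"); cv2.imwrite("pics/w9.png",f["img"]); P=cloud(f)[f["range_z"]>0]
g=P[(P[:,2]>25)&(P[:,2]<55)&(P[:,0]>480)&(P[:,0]<640)&(P[:,1]<-150)&(P[:,1]>-345)]
print(len(g),np.percentile(g[:,1],[2,50,98]).round(1) if len(g) else None)
g=P[(P[:,2]>60)&(P[:,2]<86)&(P[:,0]>480)&(P[:,0]<640)&(P[:,1]<-150)&(P[:,1]>-345)]
print("case side",len(g),np.percentile(g[:,1],[2,50,98]).round(1) if len(g) else None)
E
```

```text
105 [-194.6 -192.6 -191.1]
case side 0 None
```

View pics/w9.png

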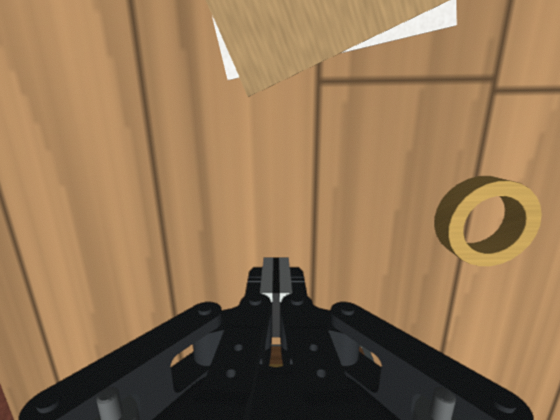

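The wrist view shows the foil roll upright at (487,222) and a clear bench. The drawer front measures y ≈ -192.6, against about -191 when shut. I'm handing the job in.

```bash
python3 -c "
from rig import env
print(env.close_job())"
```

```text
the job is handed in; nothing more can be done
None
```

The job is done and handed in at about 63 s of the 210 s allowed; the hand-in reports no verdict.

- **Lid:** I raised it by the bar and let go. The last readings were 98.8° (scene camera) and 101.9° (top camera), unchanged since release. They differ by about 3°, but both are within the 7° tolerance.
- **Samples:** the blue, green and amber samples lie flat, side by side and unstacked on the deck. The amber one was knocked about 17 mm and now touches the green one. I left both where they are, since they are flat and well within limits.
- **Tools:** I laid the red stopping knife, yellow brush and brown lead knife in the drawer and left the green and pink look-alikes on the bench. I saw all three in the drawer before shutting it, but they can't be seen now that it is closed.
- **Drawer:** I pushed it to its stop, where the force rose to about 11 N. Its front measures y ≈ -192.6 mm against about -191 mm when fully shut, so it is within about 2 mm. This rests on few depth points, because the arm hid the drawer from the top camera.
- **Bottle, pot and foil roll:** I never touched them. The pot and foil-roll top-view readings shifted by 9 mm and 26 mm. The scene camera shows the pot unmoved. The arm partly hid the roll from above, and the wrist camera shows it upright.

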